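Load the spatula drying rack and set its air

ROBOT

A 6-joint arm with a two-finger parallel gripper is mounted at the origin on a cart in front of the work surface, level with it; the furniture and walls round the work are solid. World frame = base frame: x ahead of the robot, y to its left, z up, the work surface at z = 0. Lengths are in m, angles in rad, forces in N, time in s.
With the tool pointing down it reaches from about 0.4 to 0.825 m from the base axis. Payload 7 kg.
Tool frame: the origin (TCP) lies midway between the tips of the shut fingers; the grasp point (between the pads) lies 19 mm behind it (arm.hold_point_z is the distance from the TCP to the grasp point, in m); z points along the fingers, x is the direction in which the jaws open and shut, and the axes are right-handed (so a half turn about z gives the same grasp; the last joint's range is limited). The gripper opens to 88 mm and grips with 3 to 60 N. Pads are 19 mm wide; open, the fingers measure 130 mm over their backs; the gripper's body (78 mm by 193 mm) begins 47 mm behind the grasp point.
Start: joints at [1.604, 0.359, 0.012, 0, -1.224, -0.288], TCP at [0.17, 0.653, 0.227] pointing down, gripper open.
Joint ranges: [-3.07, 3.07], [-1.43, 2.12], [-1.02, 1.25], [-3.03, 1.67], [-3.05, -0], [-3.03, 3.03]. Speed limits (rad/s): [2.39, 2.39, 3.01, 3.14, 3.14, 3.14].

INTERFACE

Orientations are given as [roll, pitch, yaw] about the fixed x, y, z axes, in that order (R = Rz(yaw) Ry(pitch) Rx(roll)).
In Python, from station import readout, viewer, job, arm gives the robot as it stands.
- The arm moves only by the tool apply_moves, never from a script. Its argument "deltas" is text: rows parted by semicolons, each of 4 numbers parted by spaces: the shift along the tool's x, y, z in cm, then the turn about the tool's z in rad. A call has 1 to 10 rows; each row shifts and turns the commanded pose from where the row before left it, along the tool's axes as they then stand; what a row does not reach is not made up. A row lasts 1/8 s, in which the tool goes at most 62.5 mm and 10.7 degrees, less where a joint would pass 70% of its speed; a pose out of reach is approached as far as the arm can. A call is refused whole if a number of a shift passes 6.25 or a number of a turn 0.188, either way. A call with a gripper value outside its range is refused whole. "gripper" is the closure, from -1 (fully open) to 1 (shut), so that 0 is half open, set as the call begins (left out, the last holds). The fingers move at their own pace and stop on an object; "squeeze" is the grip in N (left out, the last holds). Time passes only in rows, so rows that do not move let the fingers close. It gives the time, the measured TCP pose, the force and the opening at its end, in the units of the state.
- readout.get_state(): the state, without advancing time (a new reading comes with each control period).
- viewer.grab_frame(name): name is "side" or "top"; returns a dict with "image" (480x640x3 uint8, red, green, blue), "camera_matrix" (3x3 intrinsics, pixels), "cam_to_world" (4x4, takes a point from camera to world coordinates). Camera axes: x right, y up, looking along -z (the intrinsics and any distortion apply to the point x, -y, -z); pixel columns grow to the right and rows downward; lengths in m; the calibration is good to about 2 mm. A picture is of the moment at which its call begins. There is no depth.
- job.job_done(): hands the job in, once; it reports no verdict.
Trained networks look in the newest picture that a camera, given by its name, has taken for a name from the list of things; names that differ only in an ending like _2 or _b are one class to them, and where a whole thing is asked for, a point or a joint stands for the part that bears it (a point fixed in the world has none). Each returns a list of dicts, best first, with "conf" (0 to 1); they miss things now and then, are a little off and sometimes report something else, mostly with a low value. They report only what shows in the picture. A call takes as long as a camera call. They do not tell look-alikes from the thing itself.
- viewer.silhouettes(camera, query): "region" (480x640 bool, what is visible of it) and "extent" ([left, top, width, height] in pixels, round what is visible of it).
The state is a dict: "t": time; "q": joint angles; "qd": joint speeds; "joint_efforts": joint torques, N m; "eef_pos": TCP position; "ee_rot": TCP orientation; "force": force on the tool from outside, world axes, zero at the start; "moment": the same for the moment, N m; "width": finger opening in m.
Only numpy, scipy, OpenCV 4.12 (cv2) and the standard library are available. Lean on these libraries where they do the work, as an engineer would, in place of code of your own. Each camera call takes 0.05 s, during which the arm holds its last target.

TASK

Put the trimming spatulas up to dry: first, before any spatula goes in, turn the rack's air valve fully shut. Then, with the air still shut, slide every trimming spatula that lies on the desk blade first and fully home into the rack, each in a slot of its own (any slot). When all are in, open the valve to 45 degrees, the middle long mark, and leave the jars and the stone beside the rack where they are.

Things in the scene. Friction and masses are not known exactly. Their poses are not given: they have to be found in the camera images.
- rack: Fixed grey drying rack, air valve at its right end. Origin on the desk under the middle of the slot row, in the plane of the slot faces; x runs into the slots (away from the robot), y left, z up. Block: x 0 to 74, y -125 to 125, z 0 to 67 mm; a 16 mm pipe (top at z 84) runs along y over it. Foot plate below the valve: x -10 to 74, y -230 to -120, 8 mm high.
- slot_1 (a point): Centre of the opening of slot 1 from the left, in the face plane (rack x 0), 50 mm above the desk; x straight into the slot, y left, z up. Level slot 36 wide, 10 high, 66 mm deep to a solid back wall; slots 62 mm apart. The mouth has a 45 degree metal flare standing 10 mm out before the face, there 56 wide and 30 mm high.
- slot_2 (a point): Centre of the opening of slot 2 from the left, in the face plane (rack x 0), 50 mm above the desk; x straight into the slot, y left, z up. Level slot 36 wide, 10 high, 66 mm deep to a solid back wall; slots 62 mm apart. The mouth has a 45 degree metal flare standing 10 mm out before the face, there 56 wide and 30 mm high.
- slot_3 (a point): Centre of the opening of slot 3 from the left, in the face plane (rack x 0), 50 mm above the desk; x straight into the slot, y left, z up. Level slot 36 wide, 10 high, 66 mm deep to a solid back wall; slots 62 mm apart. The mouth has a 45 degree metal flare standing 10 mm out before the face, there 56 wide and 30 mm high.
- slot_4 (a point): Centre of the opening of slot 4 from the left (next to the valve), in the face plane (rack x 0), 50 mm above the desk; x straight into the slot, y left, z up. Level slot 36 wide, 10 high, 66 mm deep to a solid back wall; slots 62 mm apart. The mouth has a 45 degree metal flare standing 10 mm out before the face, there 56 wide and 30 mm high.
- valve (a joint): Angle of the valve handle about its upright axis: 0 = shut (stop; bar along the rack's x, crosswise to the pipe, white-lined pointer end towards the robot); grows anticlockwise from above to 1.571 = fully open (stop; bar along the pipe, pointer to the right). Friction 0.12 N m: stays where left. The white dial has long marks at 0, 0.785 (45 degrees) and 1.571.
- valve_grip (a point): Middle of the valve's dark bar handle, on the turning axis, 118 mm above the desk, at rack x 20, y -185 mm. The bar is 60 long, 12 wide, 20 mm high (top at 128 mm); x runs along the bar, away from its pointer end, and turns with it. The dial, 84 mm across, lies 7 mm under the bar.
- spatula_1_grip (a point): Handle centre of a trimming spatula: wooden handle 80 long (x), 22 wide (y), 20 mm thick; straight steel blade 74 long, 30 wide, 4 thick, at mid-thickness of the handle. 0.10 to 0.16 kg, balanced 20 mm from here towards the blade. x points to the blade tip. Both faces alike, either may be up. Lies flat, this point 10 mm above the desk. May be absent.
- spatula_1_tip (a point): Middle of the blade's end edge of that spatula, 114 mm along x from the handle's centre; same axes. Pushed home in a slot it meets the back wall, 66 mm in, with 8 mm of blade left before the face. The last 7 mm of blade are 22 mm wide. May be absent.
- spatula_2_grip (a point): Handle centre of a trimming spatula: wooden handle 80 long (x), 22 wide (y), 20 mm thick; straight steel blade 74 long, 30 wide, 4 thick, at mid-thickness of the handle. 0.10 to 0.16 kg, balanced 20 mm from here towards the blade. x points to the blade tip. Both faces alike, either may be up. Lies flat, this point 10 mm above the desk. May be absent.
- spatula_2_tip (a point): Middle of the blade's end edge of that spatula, 114 mm along x from the handle's centre; same axes. Pushed home in a slot it meets the back wall, 66 mm in, with 8 mm of blade left before the face. The last 7 mm of blade are 22 mm wide. May be absent.
- spatula_3_grip (a point): Handle centre of a trimming spatula: wooden handle 80 long (x), 22 wide (y), 20 mm thick; straight steel blade 74 long, 30 wide, 4 thick, at mid-thickness of the handle. 0.10 to 0.16 kg, balanced 20 mm from here towards the blade. x points to the blade tip. Both faces alike, either may be up. Lies flat, this point 10 mm above the desk. May be absent.
- spatula_3_tip (a point): Middle of the blade's end edge of that spatula, 114 mm along x from the handle's centre; same axes. Pushed home in a slot it meets the back wall, 66 mm in, with 8 mm of blade left before the face. The last 7 mm of blade are 22 mm wide. May be absent.
- spatula_4_grip (a point): Handle centre of a trimming spatula: wooden handle 80 long (x), 22 wide (y), 20 mm thick; straight steel blade 74 long, 30 wide, 4 thick, at mid-thickness of the handle. 0.10 to 0.16 kg, balanced 20 mm from here towards the blade. x points to the blade tip. Both faces alike, either may be up. Lies flat, this point 10 mm above the desk. May be absent.
- spatula_4_tip (a point): Middle of the blade's end edge of that spatula, 114 mm along x from the handle's centre; same axes. Pushed home in a slot it meets the back wall, 66 mm in, with 8 mm of blade left before the face. The last 7 mm of blade are 22 mm wide. May be absent.
- jar_right: Small white sample jar, 46 mm across, 56 high, blue lid, right of the rack; bystander. Origin at its foot.
- stone: Flat square porous stone, 60x60x10 mm, right of the rack; bystander. Origin at its underside.
- jar_left: Small white sample jar, 46 mm across, 56 high, red lid, left behind the rack; bystander. Origin at its foot.
- spatula_1: The same spatula; origin on the underside, below its handle's centre; axes as above. May be absent.
- spatula_2: The same spatula; origin on the underside, below its handle's centre; axes as above. May be absent.
- spatula_3: The same spatula; origin on the underside, below its handle's centre; axes as above. May be absent.
- spatula_4: The same spatula; origin on the underside, below its handle's centre; axes as above. May be absent.
Not all that is in view belongs to the job. Leave any orange or red look-alike of the spatula_2 alone.

How it is judged:
On the way, in this order (a step that is already met when the one before it is completed fails the run):
1. the air valve is fully shut while no spatula is in the rack yet (value of joint valve below 0.07 rad and x of each of spatula_1_tip, spatula_2_tip, spatula_3_tip, spatula_4_tip in the frame of rack below 0 m), for 0.2 s.
2. every spatula present is fully home in a slot, the valve still shut (value of joint valve below 0.12 rad and x of each of spatula_1_tip, spatula_2_tip, spatula_3_tip, spatula_4_tip in the frame of rack above 0.058 m and y of spatula_1_tip in the frame of rack between -0.12 and 0.12 m and z of spatula_1_tip in the frame of rack between 0.038 and 0.062 m and y of spatula_2_tip in the frame of rack between -0.12 and 0.12 m and z of spatula_2_tip in the frame of rack between 0.038 and 0.062 m and y of spatula_3_tip in the frame of rack between -0.12 and 0.12 m and z of spatula_3_tip in the frame of rack between 0.038 and 0.062 m and y of spatula_4_tip in the frame of rack between -0.12 and 0.12 m and z of spatula_4_tip in the frame of rack between 0.038 and 0.062 m), for 0.3 s.
3. the valve is open to 45 degrees, within 5 degrees (value of joint valve between 0.698 and 0.873 rad), for 0.2 s.
At the end, for the whole second after the job is handed in: Every spatula present is in a slot of its own with its blade tip within 8 mm of the slot's back wall (at least 58 mm deep), at rest, and the valve stands at 45 degrees, within 5 degrees (all of step 3 and x of each of spatula_1_tip, spatula_2_tip, spatula_3_tip, spatula_4_tip in the frame of rack above 0.058 m and y of spatula_1_tip in the frame of rack between -0.12 and 0.12 m and z of spatula_1_tip in the frame of rack between 0.038 and 0.062 m and y of spatula_2_tip in the frame of rack between -0.12 and 0.12 m and z of spatula_2_tip in the frame of rack between 0.038 and 0.062 m and y of spatula_3_tip in the frame of rack between -0.12 and 0.12 m and z of spatula_3_tip in the frame of rack between 0.038 and 0.062 m and y of spatula_4_tip in the frame of rack between -0.12 and 0.12 m and z of spatula_4_tip in the frame of rack between 0.038 and 0.062 m and linear speed of each of spatula_1, spatula_2, spatula_3, spatula_4 below 0.02 m/s and velocity of joint valve between -0.05 and 0.05 rad/s); the robot touches nothing.
It fails at once if the right jar is pushed 30 mm or more from its place, or tipped over (distance of jar_right from where it was at the start of the episode above 0.03 m or angle between jar_right's own z axis and vertical above 0.6 rad).
It fails at once if the porous stone is pushed 30 mm or more from its place, or tipped over (distance of stone from where it was at the start of the episode above 0.03 m or angle between stone's own z axis and vertical above 0.6 rad).
It fails at once if the left jar is pushed 30 mm or more from its place, or tipped over (distance of jar_left from where it was at the start of the episode above 0.03 m or angle between jar_left's own z axis and vertical above 0.6 rad).
Of spatula_1, spatula_2, spatula_3, spatula_4 only 3 to 4 are there at a start; the rules pass over those that are not, and their reading is None.
At some moment in a run one of spatula_1, spatula_2, spatula_3, spatula_4 may be knocked a few centimetres aside while the robot is not near it.
Once in a run the grip may slacken for a moment while it holds something.
It also fails if it takes over 210 s, if anything falls off the work surface, if the arm or the gripper's body presses on something with over 40 N, if the wrist force passes 120 N, or if a joint passes its speed limit or range.

## Working session

There is one attempt and no reset: what is moved stays moved. The work goes in short steps, Python scripts to look and compute and a tool call to move; the robot and the scene stay as the last step left them, time stands still between calls to the robot, and variables do not carry over. Pictures are saved under pics/ and viewed, and the job is handed in when it is done.

Besides the shell and the picture viewer there is one more tool, called as a command line: name --argument value ..., lists and objects as JSON in quotes. apply_moves: Moves the arm, as the interface text tells. Its arguments: {"type":"object","properties":{"deltas":{"type":"string"},"gripper":{"type":"number"},"squeeze":{"type":"number"}},"required":["deltas"]}

```bash
ls; mkdir -p pics; python3 - <<'E'
from station import readout, viewer, job, arm
import cv2
print(readout.get_state())
print([a for a in dir(arm) if not a.startswith('_')])
for n in ("side","top"):
    f=viewer.grab_frame(n); cv2.imwrite(f"pics/{n}0.png",f["image"][:,:,::-1]); print(n,f["camera_matrix"],f["cam_to_world"],f.keys())
E
```

```text
pics
{'t': 0.0, 'q': array([ 1.60407781e+00,  3.59398798e-01,  1.10491536e-02, -3.51849576e-04,
       -1.22411886e+00, -2.88121284e-01]), 'qd': array([-7.04772973e-05, -1.53989833e-03, -6.12994335e-04,  2.09805168e-03,
        1.13490770e-04, -1.02665854e-03]), 'joint_efforts': array([ 3.16430132e-04, -5.82714593e+01,  2.93050826e+01,  6.99717432e+00,
        7.11073910e-03, -1.48600216e-04]), 'eef_pos': array([0.17004993, 0.65270934, 0.22561047]), 'ee_rot': array([-3.14143458e+00, -1.69724625e-03, -1.82575609e+00]), 'force': array([ 0.23237166, -0.12704652, -0.56315874]), 'moment': array([-0.01038902,  0.02905019, -0.00654929]), 'width': 0.0875072213152448}
['Unreachable', 'hold_point_z']
side [[612.39442692   0.         311.72540562]
 [  0.         612.39442692 246.7766863 ]
 [  0.           0.           1.        ]] [[ 0.99990087 -0.01250141 -0.00647877  0.55096461]
 [ 0.00200815  0.58203324 -0.81316252 -1.32961505]
 [ 0.01393654  0.81306889  0.58200064  1.17582861]
 [ 0.          0.          0.          1.        ]] dict_keys(['image', 'camera_matrix', 'cam_to_world'])
top [[498.48546966   0.         319.11307391]
 [  0.         498.48546966 231.622584  ]
 [  0.           0.           1.        ]] [[-0.01523442  0.98796157 -0.15394758  0.31688109]
 [-0.99985045 -0.01631252 -0.00574227  0.12374062]
 [-0.00818441  0.15383708  0.98806233  1.63972465]
 [ 0.          0.          0.          1.        ]] dict_keys(['image', 'camera_matrix', 'cam_to_world'])
```

View pics/side0.png

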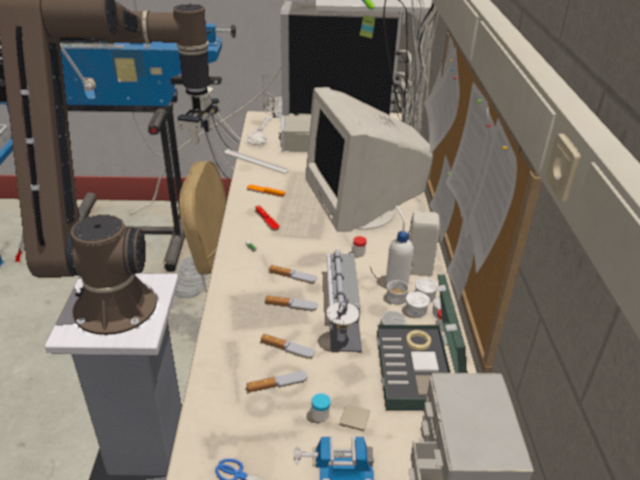

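View pics/top0.png

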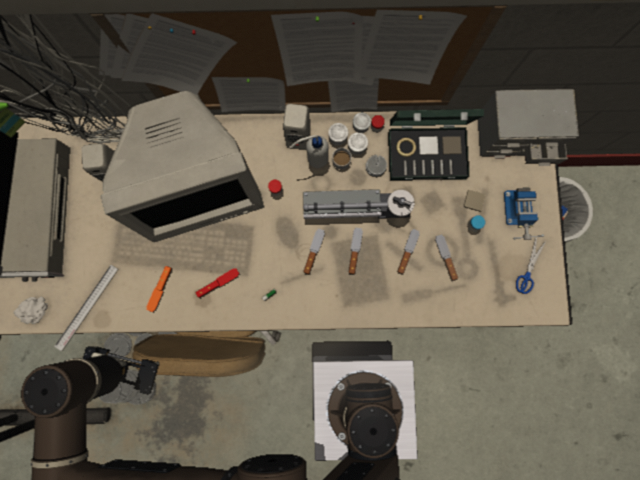

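```bash
cat > h.py <<'E'
from station import readout, viewer, job, arm
import cv2, numpy as np
def grab(n):
    f=viewer.grab_frame(n); return f["image"],f["camera_matrix"],np.array(f["cam_to_world"])
def ray(K,T,uv):
    uv=np.asarray(uv,float); d=np.array([(uv[0]-K[0,2])/K[0,0],-(uv[1]-K[1,2])/K[1,1],-1]); return T[:3,3],T[:3,:3]@d
def onz(K,T,uv,z):
    o,d=ray(K,T,uv); return o+d*(z-o[2])/d[2]
def proj(K,T,p):
    c=T[:3,:3].T@(np.asarray(p,float)-T[:3,3]); return np.array([K[0,0]*c[0]/-c[2]+K[0,2], -K[1,1]*c[1]/-c[2]+K[1,2]])
def tri(a,b):
    # a,b: (K,T,uv)
    (o1,d1),(o2,d2)=ray(*a),ray(*b); d1=d1/np.linalg.norm(d1);d2=d2/np.linalg.norm(d2)
    A=np.stack([d1,-d2],1); s=np.linalg.lstsq(A,o2-o1,rcond=None)[0]
    p,q=o1+d1*s[0],o2+d2*s[1]; return (p+q)/2,np.linalg.norm(p-q)
E
python3 - <<'E'
from h import *
cams={}
for n in ("side","top"):
    im,K,T=grab(n); cams[n]=(K,T)
    vis=im[:,:,::-1].copy()
    for q in ("spatula_1","spatula_1_grip","rack","valve","jar_right","stone","jar_left"):
        r=viewer.silhouettes(n,q)
        for i,d in enumerate(r):
            m=d["region"]; ys,xs=np.nonzero(m)
            if len(xs)<5: continue
            c=np.array([xs.mean(),ys.mean()])
            print(n,q,i,round(d["conf"],2),d["extent"],c.round(1),m.sum(),onz(K,T,c,0.01)[:2].round(3))
            if q in("spatula_1","rack","valve"): vis[m]=vis[m]//2+np.array([0,127,0] if q!="valve" else [127,0,0],np.uint8)
    cv2.imwrite(f"pics/{n}_seg.png",vis)
    x0,y0=(200,240) if n=="side" else (280,170)
    crop=im[y0:y0+170,x0:x0+220,::-1]
    cv2.imwrite(f"pics/{n}_crop.png",cv2.resize(crop,None,fx=3.5,fy=3.5,interpolation=cv2.INTER_CUBIC))
E
```

```text
side spatula_1 0 0.84 [267.7, 297.5, 52.7, 11.6] [289.4 301.8] 388 [0.5   0.023]
side spatula_1 1 0.7 [246.7, 370.3, 63.3, 20.5] [275.9 380.8] 641 [ 0.475 -0.279]
side spatula_1 2 0.69 [270.0, 264.2, 45.4, 14.8] [292.3 273.1] 371 [0.504 0.158]
side spatula_1 3 0.6 [255.0, 207.5, 25.2, 19.1] [266.3 217.2] 179 [0.405 0.474]
side spatula_1 4 0.6 [244.6, 183.9, 37.5, 10.3] [266.4 189.4] 230 [0.393 0.666]
side spatula_1 5 0.56 [258.0, 331.9, 56.5, 26.2] [287.1 345. ] 538 [ 0.499 -0.153]
side spatula_1 6 0.54 [325.5, 249.2, 36.1, 106.2] [343.3 302.8] 2975 [0.656 0.022]
side spatula_1_grip 0 0.74 [258.1, 335.0, 60.8, 27.0] [286.5 345. ] 589 [ 0.498 -0.153]
side rack 0 0.64 [267.5, 264.3, 50.8, 18.3] [292.8 273.2] 412 [0.506 0.158]
side rack 1 0.57 [326.6, 249.9, 34.2, 101.7] [343. 302.] 2985 [0.655 0.025]
side valve 0 0.62 [338.7, 296.2, 9.7, 20.8] [342.6 306.7] 147 [0.653 0.005]
side valve 1 0.21 [267.8, 261.0, 49.2, 25.7] [291.7 272.9] 427 [0.503 0.16 ]
side jar_right 0 0.89 [310.0, 392.4, 19.7, 32.2] [320.4 406.5] 483 [ 0.586 -0.358]
side jar_right 1 0.33 [340.8, 402.7, 25.5, 27.5] [354.
[... 841 characters left out ...]
a_1 6 0.52 [395.0, 196.1, 15.8, 11.7] [401.6 200.8] 109 [ 0.67  -0.143]
top spatula_1_grip 0 0.64 [394.3, 230.1, 25.1, 42.7] [408.7 250.1] 376 [ 0.504 -0.16 ]
top rack 0 0.67 [350.3, 224.9, 11.7, 53.3] [355.2 249.2] 364 [0.51  0.015]
top rack 1 0.17 [306.6, 230.3, 16.8, 45.6] [314.3 249.1] 341 [0.513 0.15 ]
top valve 0 0.62 [392.3, 195.2, 17.9, 11.4] [401.2 200.6] 137 [ 0.671 -0.142]
top valve 1 0.18 [303.7, 230.3, 18.0, 44.7] [314.1 249.6] 368 [0.511 0.151]
top jar_right 0 0.57 [467.6, 216.9, 19.3, 13.0] [476.3 222.5] 223 [ 0.593 -0.388]
top stone 0 0.61 [465.6, 188.7, 20.9, 23.9] [473.8 200.1] 355 [ 0.669 -0.384]
top jar_left 0 0.5 [271.2, 181.5, 11.8, 10.7] [274.9 186.5] 195 [0.727 0.279]
```

View pics/side_crop.png

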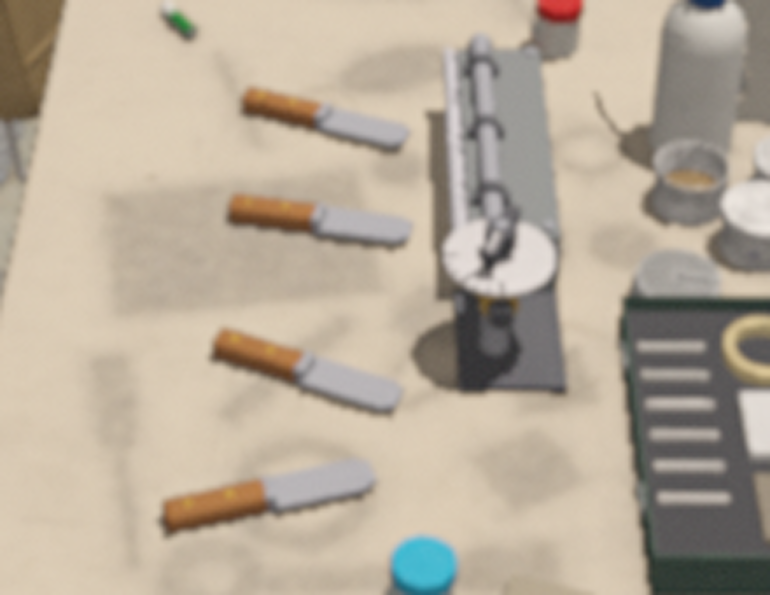

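View pics/top_crop.png

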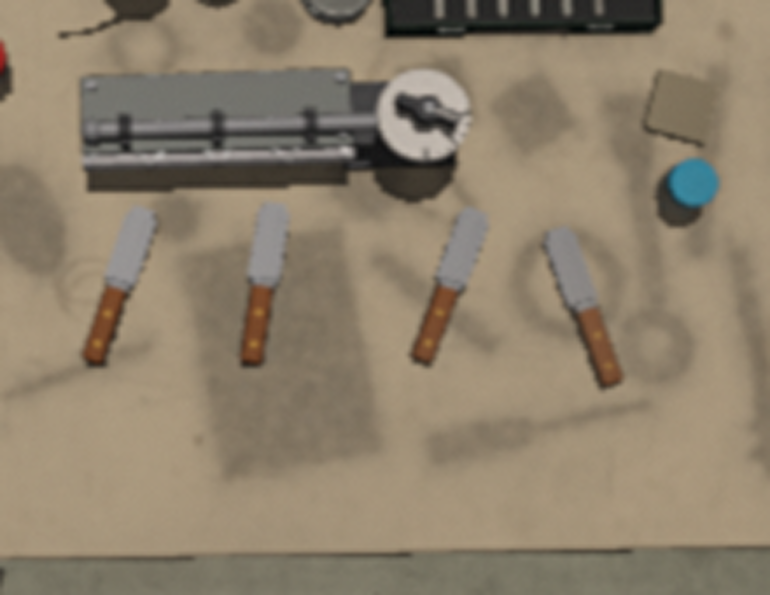

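```bash
python3 - <<'E'
from h import *
_,Ks,Ts=grab("side");_,Kt,Tt=grab("top")
for a,b in [((292.3,273.1),(314,249.8)),((289.4,301.8),(355.1,248.8)),((287.1,345),(408.5,249.7)),((275.9,380.8),(446.6,256.5)),((353.8,416.8),(473.8,200.1))]:
    print(tri((Ks,Ts,a),(Kt,Tt,b)), onz(Ks,Ts,a,0),onz(Kt,Tt,b,0))
s=readout.get_state(); print(proj(Ks,Ts,s["eef_pos"]),proj(Kt,Tt,s["eef_pos"]))
E
```

```text
(array([0.50714474, 0.15051431, 0.01684033]), np.float64(0.0052022736504709005)) [0.50392106 0.17129177 0.        ] [5.11745188e-01 1.51123809e-01 2.22044605e-16]
(array([0.50532011, 0.01557695, 0.01790518]), np.float64(0.010839010686752821)) [0.4992182  0.03495849 0.        ] [0.51287083 0.01506288 0.        ]
(array([ 0.50221746, -0.15871497,  0.01656677]), np.float64(0.005768405913672489)) [ 0.49864587 -0.14264257  0.        ] [ 0.50701509 -0.16125416  0.        ]
(array([ 0.47833985, -0.28240003,  0.01451517]), np.float64(0.005291527350558058)) [ 0.47479725 -0.26984703  0.        ] [ 0.48243587 -0.2856905   0.        ]
(array([ 0.66705185, -0.3849623 ,  0.00705755]), np.float64(0.004320544392974735)) [ 0.66558853 -0.37979703  0.        ] [ 0.67077209 -0.38705778  0.        ]
[201.27174859 137.17089291] [132.4428785  365.94499744]
```

```bash
python3 - <<'E'
from h import *
def fit(im,cx,cy,r,name):
    x0,y0=int(cx-r),int(cy-r)
    c=im[y0:y0+2*r,x0:x0+2*r].astype(int)
    m=((c.min(2)>150)&((c.max(2)-c.min(2))<28)).astype(np.uint8)
    cv2.imwrite(f"pics/m_{name}.png",cv2.resize(np.hstack([c[:,:,::-1].astype(np.uint8),np.dstack([m*255]*3)]),None,fx=8,fy=8,interpolation=0))
    n,l,s,cc=cv2.connectedComponentsWithStats(m); 
    k=1+np.argmax(s[1:,4]); pts=np.argwhere(l==k)[:,::-1].astype(np.float32)
    h=cv2.convexHull(pts); e=cv2.fitEllipse(h); return np.array(e[0])+[x0,y0],e[1],e[2],s[k]
S=grab("side");Tp=grab("top")
a=fit(S[0],342.6,313,22,"side"); b=fit(Tp[0],401,202.6,20,"top"); print(a,b)
print(tri((S[1],S[2],a[0]),(Tp[1],Tp[2],b[0])),onz(S[1],S[2],a[0],.101),onz(Tp[1],Tp[2],b[0],.101))
cv2.imwrite("pics/gt.png",cv2.resize(Tp[0][330:410,80:180,::-1],None,fx=6,fy=6,interpolation=2))
cv2.imwrite("pics/gs.png",cv2.resize(S[0][60:160,150:260,::-1],None,fx=6,fy=6,interpolation=2))
E
```

```text
(array([342.92432213, 303.89109612]), (35.06366729736328, 43.180091857910156), 0.423961341381073, array([  7,   0,  33,  33, 693], dtype=int32)) (array([400.55687904, 201.95389938]), (24.568300247192383, 25.02747917175293), 80.08143615722656, array([  7,   8,  26,  25, 288], dtype=int32))
(array([ 0.64268562, -0.12062544,  0.12864092]), np.float64(0.003301846440544118)) [ 0.64679069 -0.08817568  0.101     ] [ 0.64693354 -0.1251988   0.101     ]
```

View pics/m_top.png

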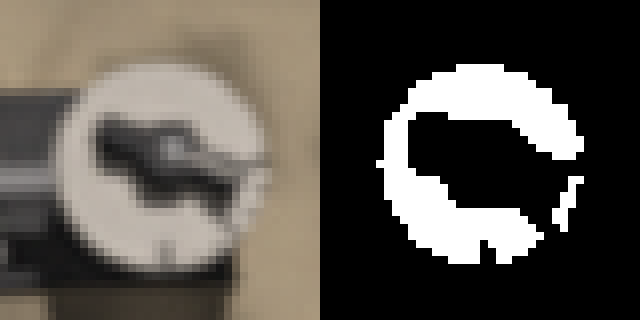

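View pics/m_side.png

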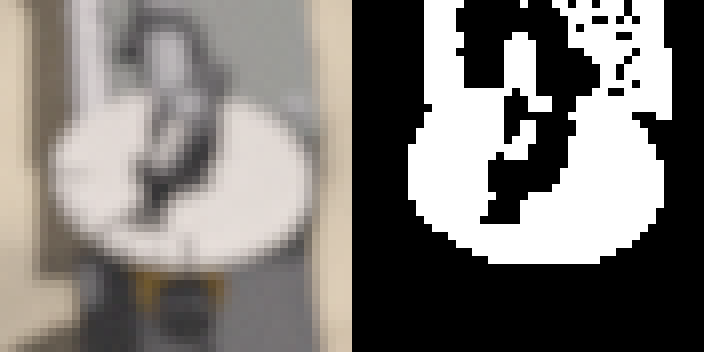

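View pics/gt.png

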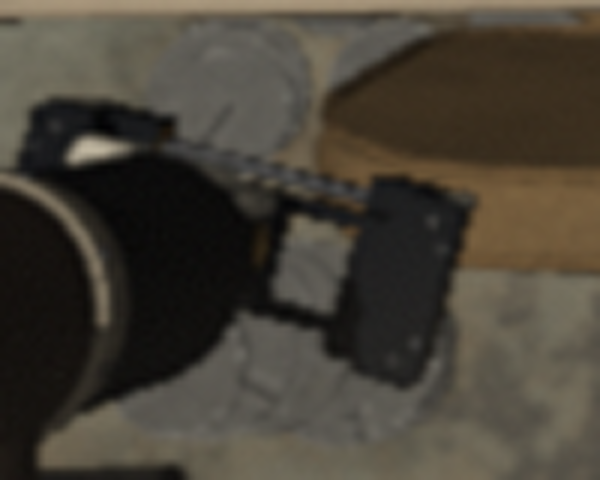

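View pics/gs.png

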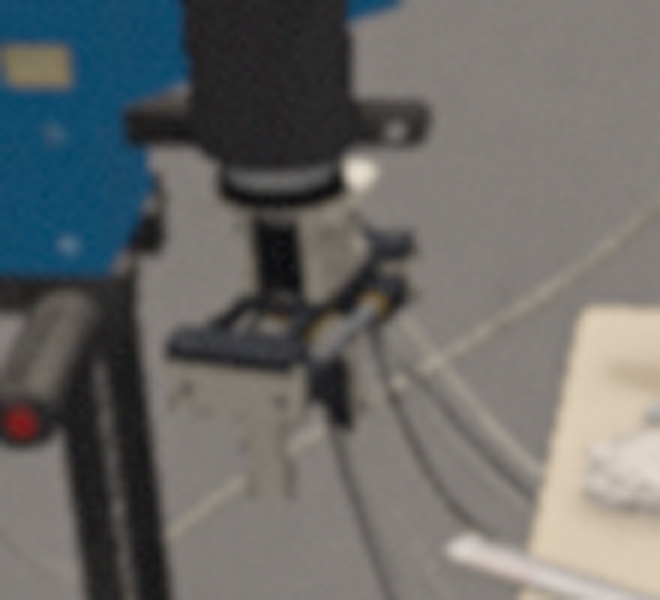

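```bash
python3 - <<'E'
from h import *
S=grab("side");Tp=grab("top")
cv2.imwrite("pics/rt.png",cv2.resize(Tp[0][180:235,298:418,::-1],None,fx=6.5,fy=6.5,interpolation=2))
cv2.imwrite("pics/rs.png",cv2.resize(S[0][240:360,310:380,::-1],None,fx=5,fy=5,interpolation=2))
print(tri((S[1],S[2],(342,313)),(Tp[1],Tp[2],(400.7,202.4))))
E
```

```text
(array([ 0.64402301, -0.1254823 ,  0.10216015]), np.float64(0.002400047635474279))
```

View pics/rt.png

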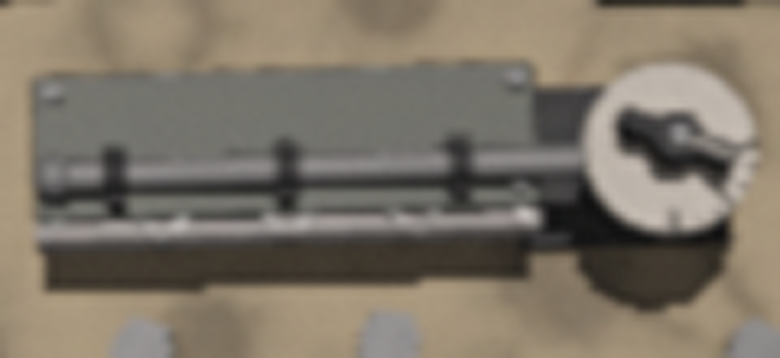

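View pics/rs.png

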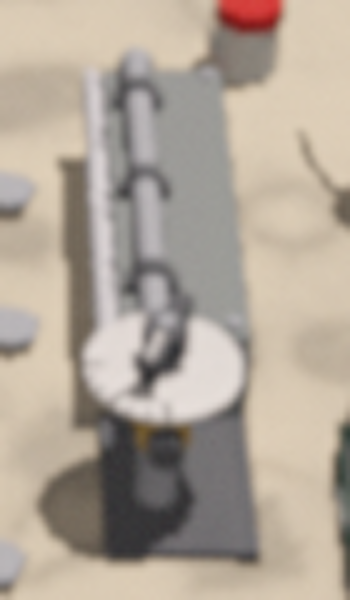

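```bash
cat >> h.py <<'E'
def rackT(p):
    x,y,w=p; R=np.array([[np.cos(w),-np.sin(w),0],[np.sin(w),np.cos(w),0],[0,0,1]]); return lambda q:R@np.asarray(q,float)+[x,y,0]
E
python3 - <<'E'
from h import *
from scipy.optimize import least_squares
S=grab("side");Tp=grab("top")
ct=lambda c:(np.array(c)+.5)/6.5-.5+[298,180]
cs=lambda c:(np.array(c)+.5)/5-.5+[310,240]
obs=[("t",ct((37,78)),(.074,.125,.067)),("t",ct((531,63)),(.074,-.125,.067)),("t",(400.7,202.4),(.02,-.185,.101)),
("s",(342,313),(.02,-.185,.101)),("s",cs((213,72)),(.074,.125,.067)),("s",cs((243,315)),(.074,-.125,.067)),("s",cs((255,553)),(.074,-.23,.008)),("s",cs((107,553)),(-.01,-.23,.008))]
def res(p):
    f=rackT(p[:3]); r=[]
    for c,uv,q in obs:
        C=S if c=="s" else Tp
        r.append(proj(C[1],C[2],f(q))-uv)
    return np.concatenate(r)
s=least_squares(res,[.63,.06,0],loss="soft_l1"); print(s.x); print(res(s.x).reshape(-1,2).round(1))
f=rackT(s.x)
for nm,C,(x0,y0,w,h),k in (("t",Tp,(298,180,120,55),6.5),("s",S,(310,240,70,120),5)):
    v=cv2.resize(C[0][y0:y0+h,x0:x0+w,::-1],None,fx=k,fy=k,interpolation=2)
    def P(q): return tuple(int(a) for a in (proj(C[1],C[2],f(q))-[x0,y0]+.5)*k)
    def L(pts,col):
        for a,b in zip(pts,pts[1:]): cv2.line(v,P(a),P(b),col,1)
    L([(0,.125,.067),(.074,.125,.067),(.074,-.125,.067),(0,-.125,.067),(0,.125,.067)],(0,0,255))
    L([(-.01,-.12,.008),(-.01,-.23,.008),(.074,-.23,.008),(.074,-.12,.008)],(255,0,0))
    for i in range(4):
        y=.093-.062*i; L([(-.01,y+.028,.065),(-.01,y-.028,.065),(-.01,y-.028,.035),(-.01,y+.028,.035),(-.01,y+.028,.065)],(0,255,0))
    L([(.02+.042*np.cos(t),-.185+.042*np.sin(t),.101) for t in np.linspace(0,6.3,40)],(255,0,255))
    for ang in (0,.785,1.571):
        d=np.array([-np.cos(ang),-np.sin(ang)]); L([(.02+.03*d[0],-.185+.03*d[1],.128),(.02-.03*d[0],-.185-.03*d[1],.128)],(0,255,255))
    cv2.imwrite(f"pics/ov_{nm}.png",v)
E
```

```text
[0.61880764 0.0601127  0.02188035]
[[-1.4  1.2]
 [-0.1  0.5]
 [-0.3  0.8]
 [-0.  -0. ]
 [ 0.8 -0.5]
 [ 1.6  4.9]
 [ 1.2  0.4]
 [-0.8  0.5]]
```

View pics/ov_t.png

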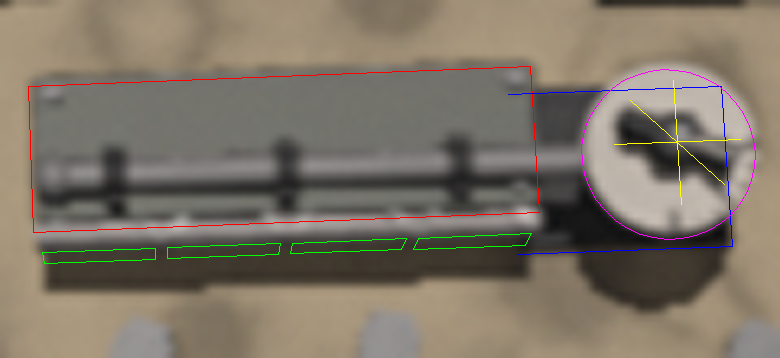

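View pics/ov_s.png

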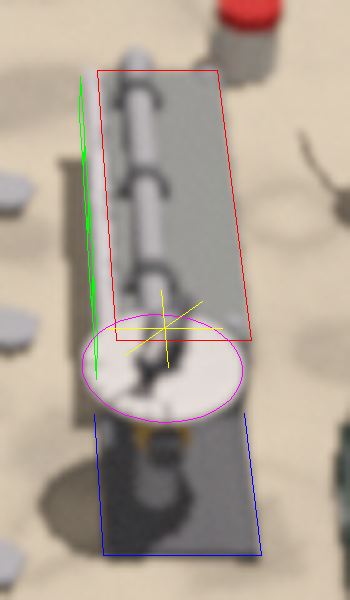

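```bash
python3 - <<'E'
from h import *
S=grab("side");Tp=grab("top")
cv2.imwrite("pics/rt2.png",np.vstack([cv2.resize(Tp[0][200:224,298:343,::-1],None,fx=16,fy=11,interpolation=0),cv2.resize(Tp[0][200:224,343:388,::-1],None,fx=16,fy=11,interpolation=0)]))
cv2.imwrite("pics/rs2.png",cv2.resize(S[0][250:318,318:365,::-1],None,fx=8,fy=8,interpolation=0))
E
```

```text
(no output)
```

View pics/rt2.png

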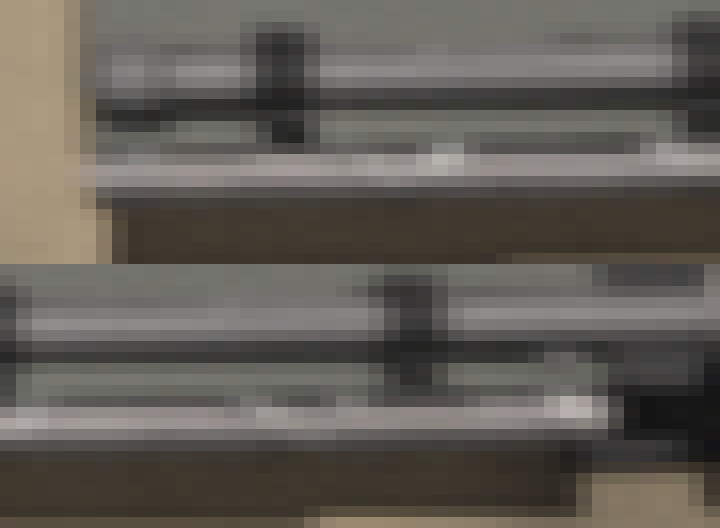

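View pics/rs2.png

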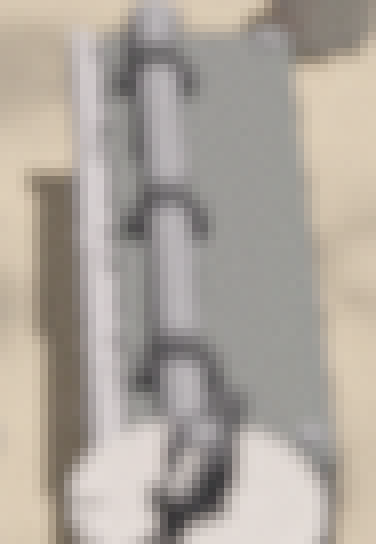

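```bash
cat > fitrack.py <<'E'
from h import *
from scipy.optimize import least_squares
S=grab("side");Tp=grab("top")
cs=lambda c:(np.array(c)+.5)/5-.5+[310,240]
Lf=[(-.01,.125,.065),(-.01,-.125,.065)];Lt=[(0,.125,.067),(0,-.125,.067)];Lb=[(.074,.125,.067),(.074,-.125,.067)];Le=[(0,.125,.067),(.074,.125,.067)]
lines=[("t",(310,213.4),Lt),("t",(303,217.5),Lf),("t",(379,215.5),Lf),("t",(375,211.5),Lt),("t",(303.2,191.5),Lb),("t",(379.2,189.2),Lb),("t",(303,205),Le),
("s",(326,254),Lf),("s",(328.7,302),Lf),("s",(354,254),Lb),("s",(358.7,300),Lb),("s",(340,253.3),Le)]
pts=[("t",(400.7,202.4),(.02,-.185,.101)),("s",(342,313),(.02,-.185,.101)),("s",cs((255,553)),(.074,-.23,.008)),("s",cs((107,553)),(-.01,-.23,.008))]
def res(p):
    f=rackT(p[:3]); r=[]
    o={"t":p[3:5],"s":p[5:7]}
    for c,uv,q in pts:
        C=S if c=="s" else Tp
        r+=list(proj(C[1],C[2],f(q))+o[c]-uv)
    for c,uv,(a,b) in lines:
        C=S if c=="s" else Tp
        A,B=proj(C[1],C[2],f(a))+o[c],proj(C[1],C[2],f(b))+o[c]; n=np.array([-(B-A)[1],(B-A)[0]]);n/=np.linalg.norm(n); r.append(n@(uv-A))
    return np.array(r)
reg=lambda p:np.r_[res(p),np.array(p[3:])/0.7]
s=least_squares(reg,[.62,.06,0.02,0,0,0,0],loss="soft_l1"); print(s.x.round(4)); print(res(s.x).round(1))
s=least_squares(lambda p:res(np.r_[p,0,0,0,0]),[.62,.06,0.02],loss="soft_l1"); print(s.x.round(4)); print(res(np.r_[s.x,0,0,0,0]).round(1))
E
python3 fitrack.py
```

```text
[ 0.6206  0.06    0.0145  0.2122 -0.2912 -0.2429 -0.2262]
[-0.   0.4 -0.1 -0.2  1.   0.3 -1.   0.3 -0.5  0.2  0.6 -0.4 -0.1 -0.
  0.4  0.3  0.2 -0.3  0.4 -0.1]
[0.6208 0.0603 0.0134]
[-0.3  0.7  0.1 -0.   1.2  0.5 -0.8  0.4 -0.7  0.   0.3 -0.7 -0.3 -0.3
  0.7  0.6  0.4  0.   0.6 -0.3]
```

```bash
cat >> h.py <<'E'
RACK=(0.6207,0.060,0.014)
def plan(wps,dmax=5.0,tmax=0.17,start=None):
    """wps: list of (x,y,z,psi). prints rows"""
    if start is None:
        s=readout.get_state(); p=np.array(s["eef_pos"]); psi=s["ee_rot"][2]
        print("now",p.round(4),"rpy",np.round(s["ee_rot"],3),"t",round(s["t"],2))
    else: p=np.array(start[:3]);psi=start[3]
    rows=[]
    for x,y,z,a in wps:
        q=np.array([x,y,z]); d=q-p; da=(a-psi+np.pi)%(2*np.pi)-np.pi
        n=max(1,int(np.ceil(max(np.linalg.norm(d)*100/dmax,abs(da)/tmax))))
        for i in range(n):
            rem=n-i; st=(q-p)/rem; at=da/n
            tx=np.array([np.cos(psi),np.sin(psi),0]);ty=np.array([np.sin(psi),-np.cos(psi),0])
            r=[round(100*st@tx,2),round(100*st@ty,2),round(-100*st[2],2),round(-at,3)]
            p=p+(r[0]*tx+r[1]*ty)/100-np.array([0,0,r[2]/100]); psi-=r[3]; rows.append(r)
    for i in range(0,len(rows),10): print("; ".join(" ".join(f"{v:g}" for v in r) for r in rows[i:i+10]))
    print("end",p.round(4),round(psi,3))
E
python3 - <<'E'
from h import *
_,K,T=grab("top")
e=[onz(K,T,np.array(c)/8-.5+[381,182],.126) for c in ((98,132),(240,197))]
d=e[1]-e[0]; print(e,np.linalg.norm(d),(e[0]+e[1])/2, "theta",np.arctan2(-d[1],-d[0])-.014)
f=rackT(RACK);print("valve",f((.02,-.185,.118)))
plan([(.13,.50,.25,-2.1),(.36,.36,.25,-2.6),(.5,.1,.25,-3.1),(.55,-.1,.25,-3.56),(.643,-.125,.19,-3.56)])
E
```

```text
[array([ 0.6545051, -0.0974774,  0.126    ]), array([ 0.62787577, -0.1513341 ,  0.126     ])] 0.060080485870474834 [ 0.64119044 -0.12440575  0.126     ] theta 1.0976003078047838
valve [ 0.64328796 -0.12470188  0.118     ]
now [0.1701 0.6532 0.2266] rpy [ 3.142  0.    -1.826] t 1.55
3.96 0.01 -0.59 0.069; 3.95 -0.27 -0.58 0.069; 3.92 -0.54 -0.59 0.069; 3.88 -0.81 -0.58 0.069; 0.07 -4.49 -0 0.083; -0.3 -4.48 -0 0.083; -0.67 -4.43 -0 0.083; -1.04 -4.37 -0 0.083; -1.39 -4.26 -0 0.083; -1.75 -4.13 -0 0.083
0.24 -4.92 -0 0.083; -0.17 -4.92 -0 0.083; -0.58 -4.89 -0 0.083; -0.98 -4.82 -0 0.083; -1.38 -4.72 -0 0.083; -1.77 -4.6 -0 0.083; -0.82 -4.04 -0 0.092; -1.19 -3.95 -0 0.092; -1.55 -3.82 -0 0.092; -1.89 -3.66 -0 0.092
-2.22 -3.47 -0 0.092; -3.17 0.49 2 0.001; -3.17 0.49 2 0.001; -3.18 0.5 2 0.001
end [ 0.643 -0.125  0.19 ] -3.561
```

apply_moves --deltas "4 0 -0.6 0.07; 4 -0.3 -0.6 0.07; 3.9 -0.5 -0.6 0.07; 3.9 -0.8 -0.6 0.07; 0 -4.5 0 0.08; -0.3 -4.5 0 0.08; -0.7 -4.4 0 0.08; -1 -4.4 0 0.08; -1.4 -4.3 0 0.08; -1.7 -4.1 0 0.08" --gripper -1

```text
t: 2.8
eef_pos: [0.3613, 0.3594, 0.2509]
ee_rot: [3.141, 0.001, -2.588]
force: [0.7, 0.9, 0.3]
width: 0.0879
```

apply_moves --deltas "0.2 -4.9 0 0.08; -0.2 -4.9 0 0.08; -0.6 -4.9 0 0.08; -1 -4.8 0 0.08; -1.4 -4.7 0 0.08; -1.8 -4.6 0 0.08; -0.8 -4 0 0.09; -1.2 -4 0 0.09; -1.5 -3.8 0 0.09; 0 0 0 0"

```text
t: 4.05
eef_pos: [0.5407, -0.0165, 0.2504]
ee_rot: [-3.141, -0.0, 2.943]
force: [-0.3, -0.2, -0.1]
width: 0.0874
```

```bash
python3 - <<'E'
from h import *
plan([(.6425,-.1245,.19,-3.598)])
E
```

```text
now [ 0.5407 -0.0165  0.2504] rpy [-3.141 -0.     2.943] t 4.05
-3.03 -2.14 1.51 0.065; -3.16 -1.95 1.51 0.065; -3.28 -1.73 1.51 0.065; -3.38 -1.52 1.51 0.065
end [ 0.6425 -0.1245  0.19  ] 2.683
```

apply_moves --deltas "-3.03 -2.14 1.5 0.065; -3.16 -1.95 1.5 0.065; -3.28 -1.73 1.5 0.065; -3.38 -1.52 1.5 0.065; 0 0 0 0"

```text
t: 4.68
eef_pos: [0.6428, -0.1227, 0.1881]
ee_rot: [-3.14, -0.003, 2.686]
force: [-1.0, 0.1, -1.2]
width: 0.0876
```

```bash
python3 - <<'E'
from h import *
S=grab("side");Tp=grab("top")
plan([(.6425,-.1245,.106,2.683)])
cv2.imwrite("pics/v1.png",np.hstack([cv2.resize(Tp[0][150:250,350:450,::-1],None,fx=4,fy=4,interpolation=2),cv2.resize(S[0][240:340,290:390,::-1],None,fx=4,fy=4,interpolation=2)]))
E
```

```text
now [ 0.6425 -0.1214  0.1902] rpy [-3.141e+00 -1.000e-03  2.688e+00] t 4.78
-0.07 -0.14 4.21 0.003; -0.07 -0.13 4.21 0.003
end [ 0.6425 -0.1245  0.106 ] 2.682
```

View pics/v1.png

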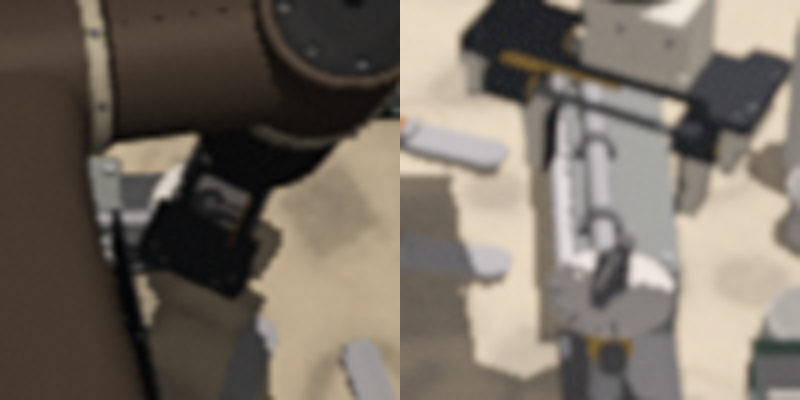

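apply_moves --deltas "-0.07 -0.14 2.8 0; -0.07 -0.1 2.8 0; 0 0 2.6 0; 0 0 0 0"

```text
t: 5.28
eef_pos: [0.6414, -0.1235, 0.1077]
ee_rot: [-3.141, -0.002, 2.689]
force: [0.3, 0.1, 0.8]
width: 0.0877
```

apply_moves --deltas "0 0 0 0; 0 0 0 0; 0 0 0 0; 0 0 0 0; 0 0 0 0; 0 0 0 0" --gripper 1 --squeeze 15

```text
t: 6.02
eef_pos: [0.6429, -0.1247, 0.1085]
ee_rot: [-3.142, -0.0, 2.688]
force: [0.9, 0.1, -0.0]
width: 0.033
```

apply_moves --deltas "0 0 0 0; 0 0 0 0; 0 0 0 0; 0 0 0 0; 0 0 0 0; 0 0 0 0"

```text
t: 6.78
eef_pos: [0.644, -0.125, 0.1089]
ee_rot: [3.141, 0.002, 2.688]
force: [4.3, -2.8, -1.1]
width: 0.0125
```

apply_moves --deltas "-0.15 0 0 0; 0 0 0 0.1; 0 0 0 0.1; 0 0 0 0.1; 0 0 0 0.1; 0 0 0 0"

```text
t: 7.52
eef_pos: [0.6442, -0.1252, 0.1088]
ee_rot: [3.141, 0.0, 2.288]
force: [-0.5, -0.1, 2.6]
width: 0.0124
```

apply_moves --deltas "0 0 0 0.1; 0 0 0 0.1; 0 0 0 0.1; 0 0 0 0.1; 0 0 0 0.1; 0 0 0 0.1; 0 0 0 0.05; 0 0 0 0"

```text
t: 8.52
eef_pos: [0.6443, -0.1255, 0.1088]
ee_rot: [3.141, 0.0, 1.64]
force: [0.3, -1.7, 3.2]
width: 0.013
```

```bash
python3 - <<'E'
from h import *
s=readout.get_state(); print(s["ee_rot"],s["moment"],s["force"],s["joint_efforts"])
E
```

```text
[3.14130772e+00 3.54626881e-04 1.64003072e+00] [-0.60680488 -0.46705014  0.13918204] [ 0.34263958 -1.7445895   3.18471124] [  1.11773696 -57.55633593  24.52064753   5.04834652  -0.2661428
  -0.51563233]
```

apply_moves --deltas "0 0 0 0.04; 0 0 0 0.04; 0 0 0 0.04; 0 0 0 0; 0 0 0 0" --squeeze 25

```text
t: 9.15
eef_pos: [0.6443, -0.1255, 0.1088]
ee_rot: [3.141, 0.0, 1.52]
force: [0.7, -3.8, 2.9]
width: 0.0124
```

```bash
python3 - <<'E'
from h import *
s=readout.get_state(); print(s["ee_rot"],s["moment"],s["force"],s["joint_efforts"],s["q"])
E
```

```text
[3.14125221e+00 3.68642099e-04 1.51981666e+00] [-1.08204773 -0.48704247  0.30083875] [ 0.73615518 -3.84801521  2.8874499 ] [  1.58523638 -57.06280589  24.09213603   4.40074101  -0.29634397
  -0.32239188] [ 1.04330441e-01  4.19128743e-01 -1.80287681e-01  5.04983126e-04
 -9.71100638e-01 -1.72639132e+00]
```

apply_moves --deltas "0 0 0 0; 0 0 0 0; 0 0 0 0; 0 0 0 0" --gripper 0

```text
t: 9.65
eef_pos: [0.6439, -0.1252, 0.1082]
ee_rot: [-3.141, -0.0, 1.518]
force: [0.3, -0.3, -1.0]
width: 0.0426
```

apply_moves --deltas "0 0 -3 0; 0 0 -4 0; 0 -5 -4 0; 0 -5 0 0;0 -5 0 0; 0 -5 0 0; 0 0 0 0" --gripper -1

```text
t: 10.52
eef_pos: [0.4426, -0.1147, 0.2182]
ee_rot: [3.141, -0.001, 1.518]
force: [0.8, -0.3, 1.8]
width: 0.0877
```

```bash
python3 - <<'E'
from h import *
S=grab("side");Tp=grab("top")
print(readout.get_state()["eef_pos"])
cv2.imwrite("pics/v2.png",np.hstack([cv2.resize(Tp[0][180:230,375:425,::-1],None,fx=8,fy=8,interpolation=2),cv2.resize(S[0][285:335,315:365,::-1],None,fx=8,fy=8,interpolation=2)]))
cv2.imwrite("pics/t2.png",Tp[0][:,:,::-1]); cv2.imwrite("pics/s2.png",S[0][:,:,::-1])
E
```

```text
[ 0.44567253 -0.1146506   0.21830671]
```

View pics/v2.png

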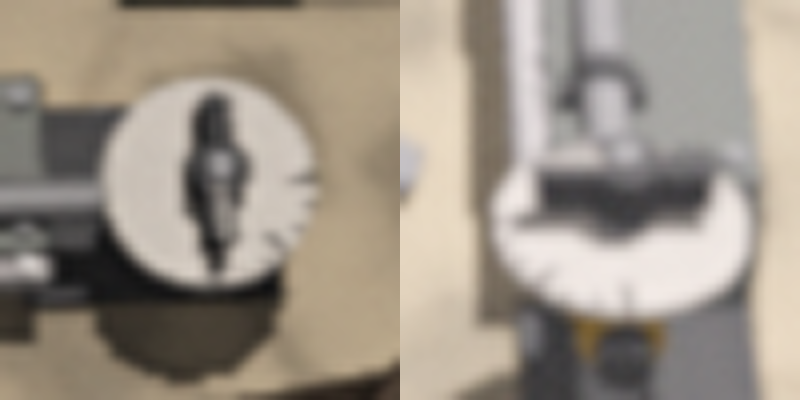

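View pics/t2.png

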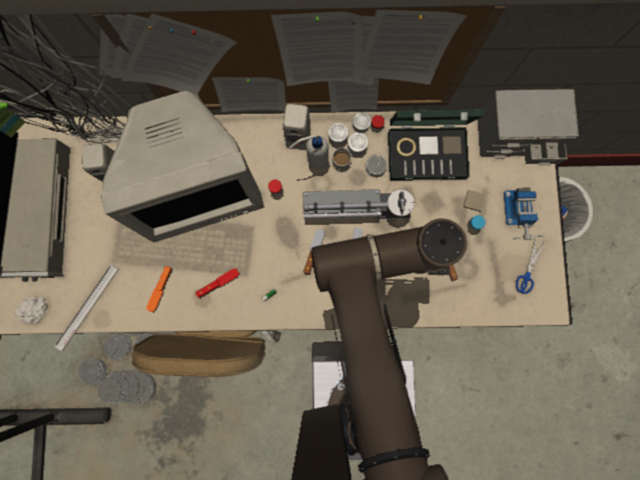

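```bash
python3 - <<'E'
from h import *
_,K,T=grab("top")
e=[onz(K,T,(np.array(c)+.5)/8-.5+[375,180],.126) for c in ((213,92),(216,275))]
d=e[1]-e[0]; print(e,np.linalg.norm(d),(e[0]+e[1])/2, "theta",np.arctan2(-d[1],-d[0])-.014)
plan([(.36,.35,.26,1.9)],dmax=5.5)
E
```

```text
[array([ 0.67610304, -0.12450648,  0.126     ]), array([ 0.60375999, -0.12272941,  0.126     ])] 0.07236487535664284 [ 0.63993152 -0.12361795  0.126     ] theta -0.038559522298056
now [ 0.4462 -0.1146  0.218 ] rpy [ 3.14  -0.     1.518] t 10.68
5.1 -1.23 -0.47 -0.042; 5.15 -1.01 -0.47 -0.042; 5.19 -0.8 -0.47 -0.042; 5.22 -0.58 -0.46 -0.042; 5.24 -0.36 -0.47 -0.042; 5.25 -0.14 -0.46 -0.042; 5.25 0.08 -0.47 -0.042; 5.24 0.31 -0.46 -0.042; 5.23 0.52 -0.47 -0.042
end [0.36 0.35 0.26] 1.896
```

apply_moves --deltas "5.1 -1.2 -0.5 -0.042; 5.1 -1 -0.5 -0.042; 5.2 -0.8 -0.5 -0.042; 5.2 -0.6 -0.5 -0.042; 5.2 -0.4 -0.5 -0.042; 5.2 -0.1 -0.5 -0.042; 5.2 0.1 -0.5 -0.042; 5.2 0.3 -0.5 -0.042; 5.2 0.5 -0.5 -0.042; 0 0 0 0"

```text
t: 11.92
eef_pos: [0.36, 0.351, 0.2617]
ee_rot: [-3.141, 0.001, 1.899]
force: [0.3, -0.6, -0.1]
width: 0.0879
```

```bash
cat > spat.py <<'E'
from h import *
from scipy.optimize import least_squares, minimize
def box(cx,sx,sy,sz,zc):
    return np.array([(cx+a*sx/2,b*sy/2,zc+c*sz/2) for a in(-1,1) for b in(-1,1) for c in(-1,1)])
HB=box(0,.08,.022,.02,.01)
BL=np.array([(x,y,z) for z in(.008,.012) for x,y in((.04,-.015),(.107,-.015),(.114,-.011),(.114,.011),(.107,.015),(.04,.015))])
SC=4
def render(C,p,x0,y0,w,h):
    x,y,a=p[:3]; z=p[3] if len(p)>3 else 0
    R=np.array([[np.cos(a),-np.sin(a),0],[np.sin(a),np.cos(a),0],[0,0,1]])
    out=np.zeros((h*SC,w*SC),np.uint8)
    for B in (HB,BL):
        q=np.array([proj(C[1],C[2],R@b+[x,y,z]) for b in B])
        hu=cv2.convexHull(((q-[x0,y0]+.5)*SC*16-8).astype(np.int32))
        cv2.fillConvexPoly(out,hu,255,shift=4)
    return cv2.resize(out,(w,h),interpolation=cv2.INTER_AREA)/255.
def mask(im,x0,y0,w,h,cam):
    return
def fitone(C,reg,p0):
    ys,xs=np.nonzero(reg); x0,y0=xs.min()-8,ys.min()-8; w,h=xs.max()-x0+9,ys.max()-y0+9
    m=cv2.GaussianBlur(reg[y0:y0+h,x0:x0+w].astype(np.float32),(0,0),1.2)
    def cost(p): return ((cv2.GaussianBlur(render(C,p,x0,y0,w,h).astype(np.float32),(0,0),1.2)-m)**2).sum()
    best=None
    for da in (0,):
        r=minimize(cost,p0,method="Nelder-Mead",options=dict(initial_simplex=np.array([p0,np.add(p0,(.01,0,0)),np.add(p0,(0,.01,0)),np.add(p0,(0,0,.15))]),xatol=1e-4,fatol=1e-2))
        if best is None or r.fun<best.fun: best=r
    return best.x,best.fun/m.sum()
def graspec(im,reg):
    # refine region with grabCut
    ys,xs=np.nonzero(reg); g=np.full(reg.shape,cv2.GC_BGD,np.uint8)
    d=cv2.dilate(reg.astype(np.uint8),np.ones((9,9)));g[d>0]=cv2.GC_PR_BGD;g[reg]=cv2.GC_PR_FGD
    y0,y1,x0,x1=max(0,ys.min()-25),ys.max()+25,max(0,xs.min()-25),xs.max()+25
    gg=np.ascontiguousarray(g[y0:y1,x0:x1]); sub=np.ascontiguousarray(im[y0:y1,x0:x1])
    cv2.grabCut(sub,gg,None,np.zeros((1,65)),np.zeros((1,65)),5,cv2.GC_INIT_WITH_MASK)
    o=np.zeros_like(reg);o[y0:y1,x0:x1]=(gg==1)|(gg==3); return o
def detect(n,save=None):
    C=grab(n); out=[]; vis=C[0][:,:,::-1].copy()
    for d in viewer.silhouettes(n,"spatula_1"):
        reg=d["region"].astype(bool)
        if reg.sum()<100: continue
        ys,xs=np.nonzero(reg); c=onz(C[1],C[2],(xs.mean(),ys.mean()),.01)
        if not(.35<c[0]<.62 and -.45<c[1]<.33): continue
        if any(np.linalg.norm(c[:2]-o["c"])<.03 for o in out): continue
        reg2=graspec(C[0],reg)
        if reg2.sum()<.5*reg.sum(): reg2=reg
        pc=np.array([onz(C[1],C[2],(u,v),.01)[:2] for u,v in zip(xs,ys)]); mu=pc.mean(0); U=np.linalg.svd(pc-mu,full_matrices=False)[2][0]
        # orient by colour: handle is brown (R-B high)
        rb=C[0][ys,xs,0].astype(int)-C[0][ys,xs,2]; s=(pc-mu)@U
        if np.corrcoef(s,rb)[0,1]>0: U=-U
        a=np.arctan2(U[1],U[0]); p0=np.array([*(mu-.037*U),a])
        p1,f1=fitone(C,reg2,p0); p2,f2=fitone(C,reg,p0)
        out.append(dict(c=c[:2],conf=d["conf"],p=p1,f=f1,pr=p2,fr=f2,n=(int(reg.sum()),int(reg2.sum()))))
        e=np.where(reg2&~cv2.erode(reg2.astype(np.uint8),np.ones((3,3))).astype(bool)); vis[e]=(0,255,0)
    out.sort(key=lambda o:-o["c"][1])
    if save: cv2.imwrite(save,vis)
    return out,C
E
cat > d.py <<'E'
from spat import *
for n in ("top","side"):
    o,C=detect(n,f"pics/det_{n}.png")
    for d in o: print(n,round(d["conf"],2),d["n"],"gc",d["p"].round(4),round(d["f"],2),"raw",d["pr"].round(4),round(d["fr"],2))
E
python3 d.py
```

```text
top 0.7 (387, 387) gc [ 0.4725  0.1647 -0.3382] 0.01 raw [ 0.4725  0.1647 -0.3382] 0.01
top 0.81 (349, 349) gc [ 0.4706  0.0224 -0.1763] 0.01 raw [ 0.4706  0.0224 -0.1763] 0.01
top 0.8 (357, 186) gc [ 0.468  -0.1429 -0.3367] 0.44 raw [ 0.4679 -0.144  -0.4015] 0.01
top 0.66 (403, 403) gc [ 0.4449 -0.2944  0.2995] 0.01 raw [ 0.4449 -0.2944  0.2995] 0.01
side 0.79 (379, 379) gc [ 0.4707  0.1715 -0.3425] 0.02 raw [ 0.4707  0.1715 -0.3425] 0.02
side 0.67 (535, 535) gc [ 0.4647 -0.1392 -0.3977] 0.02 raw [ 0.4647 -0.1392 -0.3977] 0.02
side 0.59 (603, 306) gc [ 0.4413 -0.2907  0.2574] 0.31 raw [ 0.4418 -0.2889  0.2948] 0.04
```

```bash
python3 - <<'E'
from h import *
plan([(.464,.1707,.10,1.231)],dmax=5.5)
plan([(.464,.1707,.04,1.231),(.464,.1707,.004,1.231)],start=(.464,.1707,.1,1.231),dmax=4)
E
```

```text
now [0.3603 0.3468 0.2621] rpy [-3.141e+00  1.000e-03  1.895e+00] t 12.12
-4 0.84 3.24 0.133; -3.85 1.37 3.24 0.133; -3.64 1.87 3.24 0.133; -3.36 2.33 3.24 0.133; -3.01 2.75 3.25 0.133
end [0.464  0.1707 0.1   ] 1.23
0 0 3 -0; 0 0 3 -0; 0 0 3.6 -0
end [0.464  0.1707 0.004 ] 1.231
```

apply_moves --deltas "-4 0.84 3.2 0.133; -3.85 1.37 3.2 0.133; -3.64 1.87 3.2 0.133; -3.36 2.33 3.2 0.133; -3.01 2.75 3.2 0.133; 0 0 0 0; 0 0 0 0"

```text
t: 13.0
eef_pos: [0.4643, 0.1707, 0.1031]
ee_rot: [3.141, -0.0, 1.23]
force: [-0.5, 0.6, -0.3]
width: 0.0876
```

```bash
python3 - <<'E'
from h import *
plan([(.464,.1707,.004,1.231)],dmax=3)
S=grab("side"); cv2.imwrite("pics/p1.png",cv2.resize(S[0][200:300,220:340,::-1],None,fx=5,fy=5,interpolation=2))
E
```

```text
now [0.4643 0.1707 0.1031] rpy [ 3.141 -0.     1.23 ] t 13.0
-0 -0.01 2.48 -0; -0 -0.01 2.48 -0; -0.01 -0.01 2.48 -0; -0 -0 2.47 -0
end [0.464  0.1707 0.004 ] 1.23
```

View pics/p1.png

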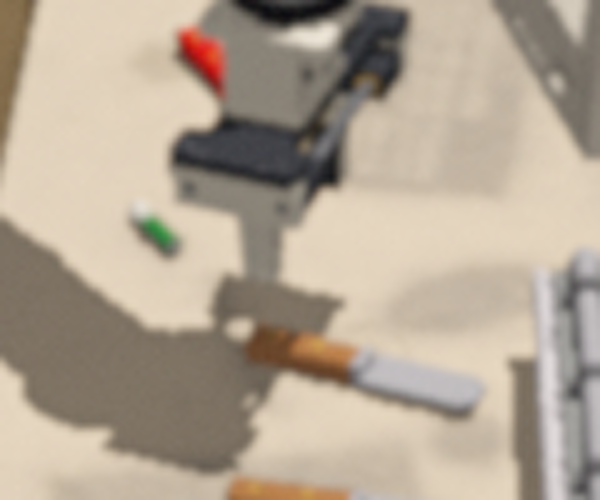

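apply_moves --deltas "0 0 3.4 0; 0 0 3.4 0; 0 0 3 0; 0 0 0 0"

```text
t: 13.55
eef_pos: [0.4629, 0.1714, 0.0039]
ee_rot: [-3.14, 0.002, 1.232]
force: [-0.3, 0.0, -0.1]
width: 0.0879
```

apply_moves --deltas "0 0 0 0; 0 0 0 0; 0 0 0 0; 0 0 0 0; 0 0 0 0; 0 0 0 0; 0 0 0 0; 0 0 0 0; 0 0 0 0" --gripper 1 --squeeze 45

```text
t: 14.68
eef_pos: [0.4637, 0.1711, 0.0045]
ee_rot: [-3.141, 0.0, 1.231]
force: [0.1, -0.7, -0.9]
width: 0.0215
```

```bash
python3 - <<'E'
from h import *
plan([(.464,.171,.09,1.231),(.470,.1505,.0445,1.581)],dmax=3,tmax=.12)
E
```

```text
now [0.4637 0.1711 0.0045] rpy [-3.141  0.     1.231] t 14.68
0 0.01 -2.85 -0; 0 0.01 -2.85 -0; 0 0.01 -2.85 -0; -0.58 0.42 1.52 -0.117; -0.62 0.34 1.52 -0.117; -0.66 0.27 1.51 -0.117
end [0.47   0.1505 0.0445] 1.582
```

apply_moves --deltas "0 0 -2.8 0; 0 0 -2.8 0; 0 0 -2.8 0; -0.58 0.42 1.5 -0.117; -0.62 0.34 1.5 -0.117; -0.66 0.27 1.5 -0.117; 0 0 0 0; 0 0 0 0"

```text
t: 15.68
eef_pos: [0.47, 0.151, 0.044]
ee_rot: [3.141, -0.0, 1.579]
force: [-0.3, -0.4, 0.2]
width: 0.0218
```

```bash
cat > look.py <<'E'
import sys
from h import *
n=sys.argv[1]; y=float(sys.argv[2])
S=grab("side");Tp=grab("top"); s=readout.get_state(); print(s["eef_pos"].round(4),s["ee_rot"].round(3),s["width"].round(4),s["force"].round(1))
o=[]
for C in (S,Tp):
    u,v=proj(C[1],C[2],(.56,y,.05)).astype(int); o.append(cv2.resize(C[0][v-45:v+45,u-40:u+40,::-1],None,fx=5,fy=5,interpolation=2))
cv2.imwrite(f"pics/{n}.png",np.hstack(o))
E
python3 look.py a1 .15
```

```text
Traceback (most recent call last):
  File "look.py", line 4, in <module>
    S=grab("side");Tp=grab("top"); s=readout.get_state(); print(s["eef_pos"].round(4),s["ee_rot"].round(3),s["width"].round(4),s["force"].round(1))
                                                                                                           ^^^^^^^^^^^^^^^^
AttributeError: 'float' object has no attribute 'round'
```

```bash
sed -i 's/s\["width"\].round(4)/round(s["width"],4)/' look.py; python3 look.py a1 .15
```

```text
[0.4701 0.1512 0.0441] [ 3.141e+00 -1.000e-03  1.581e+00] 0.0213 [ 0.7 -0.1 -2. ]
```

View pics/a1.png

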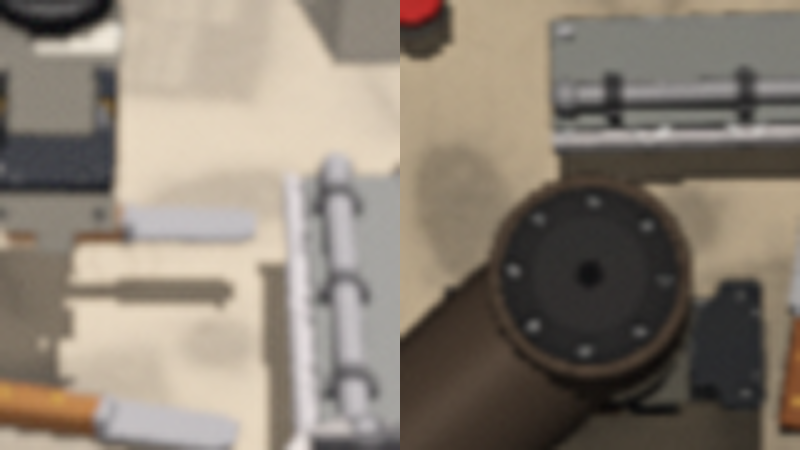

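```bash
cat > tip.py <<'E'
import sys
from h import *
# args: crop y, tip u,v in crop
S=grab("side"); s=readout.get_state(); y=float(sys.argv[1])
o=proj(S[1],S[2],(.56,y,.05)).astype(int)-[40,45]
off=float(sys.argv[4]) if len(sys.argv)>4 else .122
p=s["eef_pos"]; a=s["ee_rot"][2]-np.pi/2
e=p+np.array([off*np.cos(a),off*np.sin(a),.006])
print("expected tip",e.round(4),"px in crop",((proj(S[1],S[2],e)-o+.5)*5).round(0))
uv=(np.array([float(sys.argv[2]),float(sys.argv[3])])+.5)/5-.5+o
o1,d=ray(S[1],S[2],uv); 
print("obs at z=.05:",onz(S[1],S[2],uv,.05).round(4)," z if y right:",(o1+d*(e[1]-o1[1])/d[1]).round(4))
E
python3 tip.py .15 255 224
```

```text
expected tip [0.592  0.1523 0.0501] px in crop [258. 229.]
obs at z=.05: [0.5907 0.157  0.05  ]  z if y right: [0.5906 0.1523 0.0535]
```

apply_moves --deltas "0 1 0 0; 0 1 0 0; 0 1 0 0; 0 1 0 0; 0 0.5 0 0; 0 0 0 0"

```text
t: 16.68
eef_pos: [0.5151, 0.1511, 0.0434]
ee_rot: [-3.141, 0.0, 1.581]
force: [-0.0, 0.3, -1.7]
width: 0.0215
```

```bash
python3 look.py a2 .15
```

```text
[0.5145 0.151  0.0435] [-3.141  0.     1.581] 0.0218 [ 0.2  1.1 -0.5]
```

View pics/a2.png

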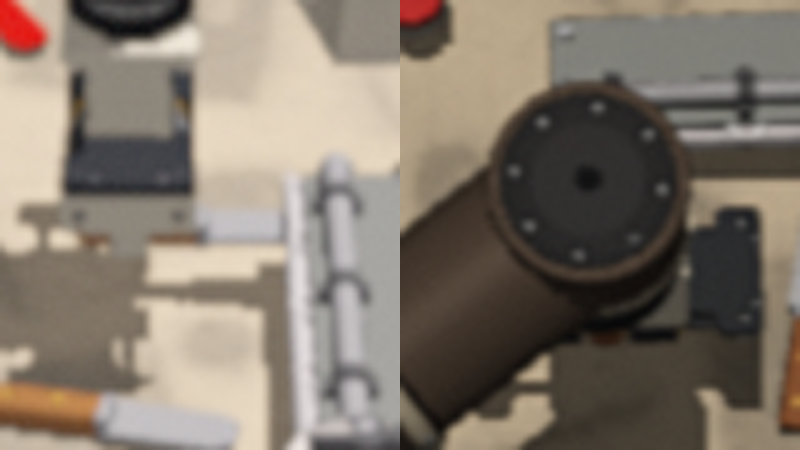

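Entered freely (tip about 16 mm past the face, no force). Continue.

apply_moves --deltas "0 0.8 0 0; 0 0.8 0 0; 0 0.8 0 0; 0 0.8 0 0; 0 0.6 0 0; 0 0 0 0"

```text
t: 17.52
eef_pos: [0.5532, 0.1516, 0.0434]
ee_rot: [-3.141, 0.0, 1.581]
force: [0.1, 0.4, -0.2]
width: 0.0214
```

apply_moves --deltas "0 0.4 0 0; 0 0.4 0 0; 0 0.3 0 0; 0 0 0 0"

```text
t: 18.02
eef_pos: [0.5639, 0.1517, 0.0436]
ee_rot: [-3.142, -0.0, 1.581]
force: [-0.0, 0.5, -0.5]
width: 0.0217
```

apply_moves --deltas "0 0.15 0 0; 0 0.15 0 0; 0 0 0 0; 0 0 0 0"

```text
t: 18.52
eef_pos: [0.5646, 0.1512, 0.0429]
ee_rot: [-3.138, 0.001, 1.581]
force: [-7.8, 1.1, 0.4]
width: 0.0215
```

apply_moves --deltas "0 0.15 0 0; 0 0.05 0 0; 0 0 0 0; 0 0 0 0"

```text
t: 19.02
eef_pos: [0.5647, 0.1506, 0.0423]
ee_rot: [-3.135, 0.002, 1.581]
force: [-13.8, 1.1, 2.7]
width: 0.0216
```

```bash
python3 look.py a3 .15
```

```text
[0.5647 0.1506 0.0424] [-3.135e+00  2.000e-03  1.581e+00] 0.0219 [-13.4   0.7   3. ]
```

View pics/a3.png

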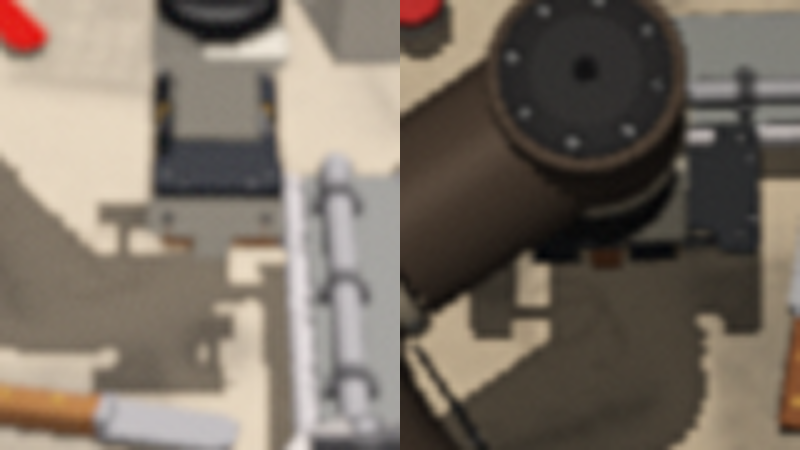

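apply_moves --deltas "0 0 0 0; 0 0 0 0; 0 0 0 0; 0 0 0 0; 0 0 0 0" --gripper 0.1

```text
t: 19.75
eef_pos: [0.5689, 0.1518, 0.0436]
ee_rot: [3.141, -0.0, 1.581]
force: [0.4, -0.1, 0.1]
width: 0.0395
```

apply_moves --deltas "0 0 -2 0; 0 0 -3 0; 0 0 -4 0; 0 -5 -4 0; 0 -6 -3 0; 0 0 0 0"

```text
t: 20.5
eef_pos: [0.4626, 0.1509, 0.2038]
ee_rot: [3.137, -0.004, 1.583]
force: [0.7, 1.1, 0.1]
width: 0.0398
```

```bash
python3 look.py a4 .13; python3 d.py
```

```text
[0.4641 0.151  0.2015] [ 3.140e+00 -2.000e-03  1.583e+00] 0.0392 [ 1.2  1.  -0.1]
top 0.85 (353, 178) gc [ 0.4713  0.0245 -0.12  ] 0.34 raw [ 0.4698  0.0231 -0.182 ] 0.01
top 0.64 (375, 375) gc [ 0.468  -0.1438 -0.4   ] 0.01 raw [ 0.468  -0.1438 -0.4   ] 0.01
top 0.86 (358, 197) gc [ 0.4436 -0.2922  0.3006] 0.4 raw [ 0.4422 -0.2948  0.2954] 0.04
side 0.65 (249, 178) gc [0.4889 0.1969 0.026 ] 0.36 raw [0.5682 0.1958 0.0466] 0.18
side 0.82 (413, 413) gc [ 0.466   0.0297 -0.1865] 0.04 raw [ 0.466   0.0297 -0.1865] 0.04
side 0.9 (565, 565) gc [ 0.4652 -0.1372 -0.4112] 0.01 raw [ 0.4652 -0.1372 -0.4112] 0.01
side 0.84 (613, 349) gc [ 0.4411 -0.2915  0.1939] 0.45 raw [ 0.4408 -0.2885  0.2826] 0.04
```

View pics/a4.png

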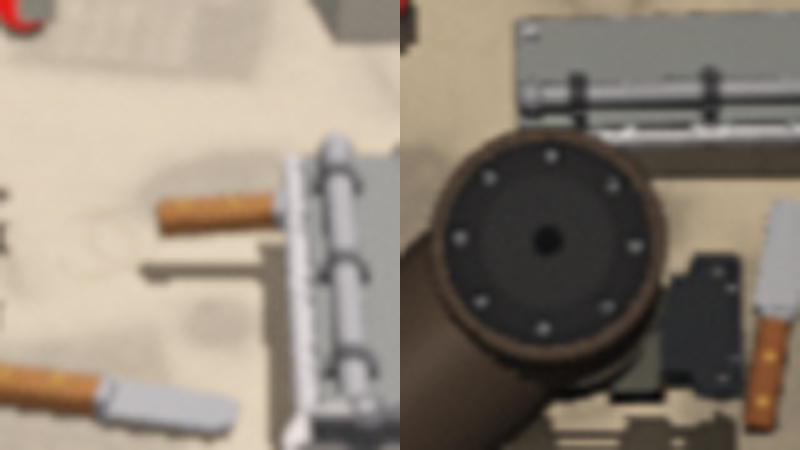

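```bash
python3 - <<'E'
from h import *
plan([(.460,.027,.08,1.388),(.460,.027,.004,1.388)],dmax=5)
E
```

```text
now [0.4645 0.1505 0.1995] rpy [-3.140e+00  1.000e-03  1.581e+00] t 20.8
-3.09 -0.14 2.99 0.048; -3.09 0 2.99 0.048; -3.08 0.15 2.99 0.048; -3.07 0.3 2.98 0.048; -0 0 3.8 0; -0 0.01 3.8 0
end [0.4601 0.027  0.004 ] 1.389
```

apply_moves --deltas "-3.1 -0.1 3 0.048; -3.1 0 3 0.048; -3.1 0.15 3 0.048; -3.1 0.3 3 0.048; 0 0 3.5 0; 0 0 3 0; 0 0 0.5 0; 0 0 0 0; 0 0 0 0" --gripper -1

```text
t: 21.92
eef_pos: [0.4608, 0.0269, 0.0115]
ee_rot: [3.14, -0.001, 1.39]
force: [-0.0, -0.9, 0.1]
width: 0.0873
```

apply_moves --deltas "0 0 0.7 0; 0 0 0 0"

```text
t: 22.18
eef_pos: [0.4599, 0.0266, 0.0036]
ee_rot: [3.141, -0.0, 1.39]
force: [-0.0, 0.2, -0.3]
width: 0.0875
```

apply_moves --deltas "0 0 0 0; 0 0 0 0; 0 0 0 0; 0 0 0 0; 0 0 0 0; 0 0 0 0; 0 0 0 0; 0 0 0 0; 0 0 0 0" --gripper 1 --squeeze 45

```text
t: 23.3
eef_pos: [0.46, 0.0265, 0.0036]
ee_rot: [-3.142, 0.0, 1.39]
force: [0.3, -0.4, 0.3]
width: 0.0212
```

```bash
python3 - <<'E'
from h import *
plan([(.460,.027,.085,1.388),(.470,.089,.0445,1.581)],dmax=3.5,tmax=.12)
E
```

```text
now [0.46   0.0265 0.0036] rpy [-3.142  0.     1.39 ] t 23.3
0.02 -0 -2.71 0.001; 0.01 -0 -2.72 0.001; 0.02 -0.01 -2.71 0.001; 2.09 -0.05 1.35 -0.065; 2.09 0.09 1.35 -0.065; 2.08 0.22 1.35 -0.065
end [0.47   0.089  0.0445] 1.582
```

apply_moves --deltas "0 0 -2.7 0; 0 0 -2.7 0; 0 0 -2.7 0; 2.1 -0.05 1.3 -0.065; 2.1 0.1 1.3 -0.065; 2.1 0.2 1.4 -0.065; 0 0 0 0; 0 0 0 0"

```text
t: 24.3
eef_pos: [0.4693, 0.0889, 0.0439]
ee_rot: [-3.14, 0.001, 1.585]
force: [-0.7, 0.1, -0.9]
width: 0.0218
```

```bash
python3 look.py b1 .09
```

```text
[0.4696 0.0887 0.0445] [-3.141  0.     1.584] 0.022 [ 0.3  0.7 -0.6]
```

View pics/b1.png

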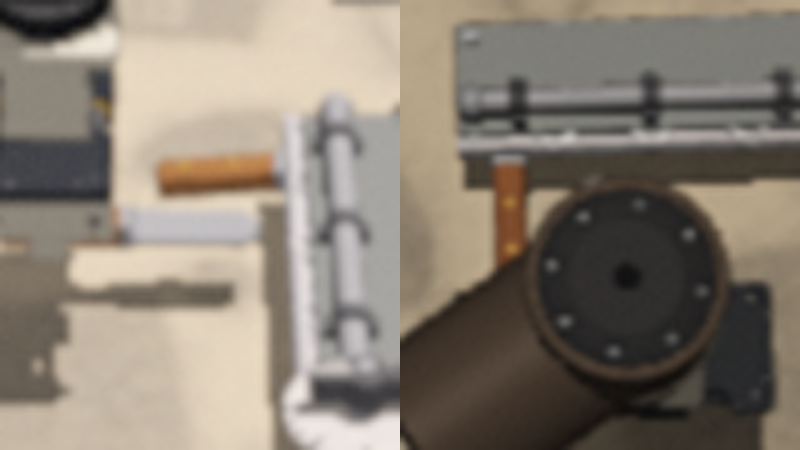

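apply_moves --deltas "0 1 0 0; 0 1 0 0; 0 1 0 0; 0 1 0 0; 0 0.5 0 0; 0 0 0 0"

```text
t: 25.15
eef_pos: [0.515, 0.0894, 0.0444]
ee_rot: [-3.141, 0.0, 1.584]
force: [-0.6, 0.9, -1.1]
width: 0.0218
```

apply_moves --deltas "0 0.8 0 0; 0 0.8 0 0; 0 0.8 0 0; 0 0.8 0 0; 0 0.6 0 0; 0 0 0 0"

```text
t: 25.9
eef_pos: [0.5532, 0.09, 0.0445]
ee_rot: [-3.142, 0.0, 1.584]
force: [-0.3, 0.5, -1.4]
width: 0.0218
```

apply_moves --deltas "0 0.3 0 0; 0 0.3 0 0; 0 0.3 0 0; 0 0 0 0"

```text
t: 26.4
eef_pos: [0.562, 0.0902, 0.0446]
ee_rot: [3.141, -0.0, 1.585]
force: [0.4, 0.2, -1.9]
width: 0.0216
```

apply_moves --deltas "0 0.2 0 0; 0 0.2 0 0; 0 0.1 0 0; 0 0 0 0; 0 0 0 0"

```text
t: 27.02
eef_pos: [0.5645, 0.0897, 0.0439]
ee_rot: [-3.137, 0.001, 1.584]
force: [-6.8, 1.1, 1.7]
width: 0.0216
```

apply_moves --deltas "0 0.2 0 0; 0 0 0 0; 0 0 0 0"

```text
t: 27.4
eef_pos: [0.5646, 0.0892, 0.0433]
ee_rot: [-3.134, 0.002, 1.584]
force: [-13.3, 2.2, 3.3]
width: 0.0217
```

apply_moves --deltas "0 0 0 0; 0 0 0 0; 0 0 0 0; 0 0 0 0; 0 0 0 0" --gripper 0.1

```text
t: 28.02
eef_pos: [0.5689, 0.0902, 0.0446]
ee_rot: [3.141, -0.0, 1.584]
force: [-0.5, -0.6, -0.5]
width: 0.0396
```

apply_moves --deltas "0 0 -2 0; 0 0 -3 0; 0 0 -4 0; 0 -5 -4 0; 0 -6 -2 0; 0 0 0 0"

```text
t: 28.78
eef_pos: [0.4586, 0.0887, 0.1959]
ee_rot: [3.138, -0.003, 1.586]
force: [-0.1, 0.5, -0.2]
width: 0.0394
```

```bash
python3 look.py b4 .08; python3 d.py
```

```text
[0.4607 0.0891 0.1944] [ 3.139e+00 -1.000e-03  1.586e+00] 0.0397 [0.1 0.7 0.4]
top 0.48 (108, 93) gc [ 0.6118  0.1501 -0.0219] 0.47 raw [0.6131 0.1511 0.0928] 0.42
top 0.77 (300, 183) gc [ 0.4689 -0.143  -0.3099] 0.45 raw [ 0.4671 -0.144  -0.4019] 0.08
top 0.59 (372, 189) gc [ 0.4458 -0.2918  0.2722] 0.42 raw [ 0.4444 -0.294   0.2861] 0.03
side 0.76 (213, 213) gc [0.5716 0.1373 0.0206] 0.26 raw [0.5716 0.1373 0.0206] 0.26
side 0.66 (517, 517) gc [ 0.4641 -0.138  -0.4045] 0.03 raw [ 0.4641 -0.138  -0.4045] 0.03
side 0.76 (639, 639) gc [ 0.4418 -0.2885  0.2917] 0.02 raw [ 0.4418 -0.2885  0.2917] 0.02
```

View pics/b4.png

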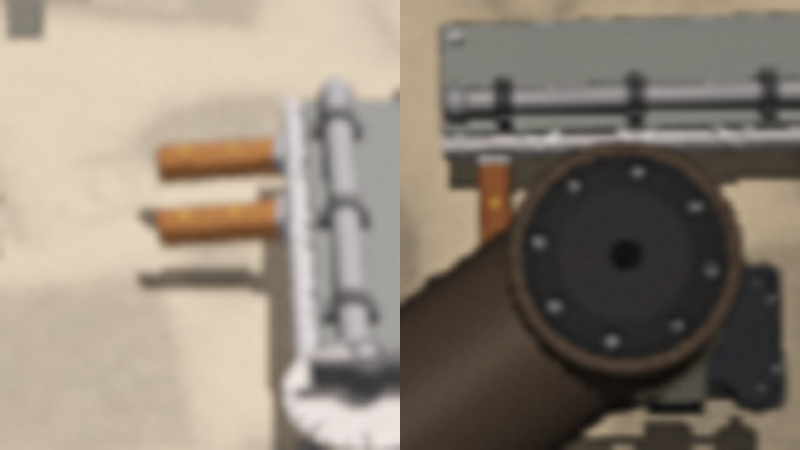

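```bash
python3 - <<'E'
from h import *
plan([(.4586,-.1379,.085,1.168)],dmax=5)
E
```

```text
now [0.4611 0.0887 0.1926] rpy [-3.140e+00  1.000e-03  1.584e+00] t 29.07
-3.78 -0.09 1.79 0.069; -3.77 0.17 1.79 0.069; -3.75 0.43 1.8 0.069; -3.71 0.68 1.79 0.069; -3.66 0.94 1.8 0.069; -3.59 1.19 1.79 0.069
end [ 0.4586 -0.1379  0.085 ] 1.17
```

apply_moves --deltas "-3.8 -0.1 1.8 0.069; -3.8 0.2 1.8 0.069; -3.8 0.4 1.8 0.069; -3.7 0.7 1.8 0.069; -3.6 0.9 1.8 0.069; -3.6 1.2 1.8 0.069; 0 0 0 0; 0 0 0 0" --gripper -1

```text
t: 30.08
eef_pos: [0.4583, -0.1385, 0.0848]
ee_rot: [-3.14, 0.001, 1.17]
force: [-0.3, -1.2, 0.2]
width: 0.0873
```

```bash
python3 - <<'E'
from h import *
plan([(.4586,-.1379,.004,1.168)],dmax=5)
S=grab("side"); cv2.imwrite("pics/p3.png",cv2.resize(S[0][270:390,220:340,::-1],None,fx=5,fy=5,interpolation=2))
E
```

```text
now [ 0.4583 -0.1385  0.0848] rpy [-3.14e+00  1.00e-03  1.17e+00] t 30.07
0.03 0 4.04 0.001; 0.04 0.01 4.04 0.001
end [ 0.4586 -0.1379  0.004 ] 1.168
```

View pics/p3.png

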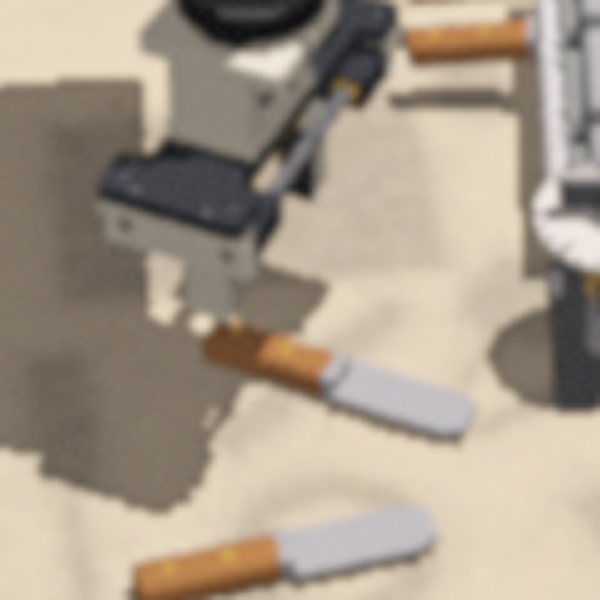

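apply_moves --deltas "0 0 3 0; 0 0 3 0; 0 0 2.1 0; 0 0 0 0"

```text
t: 30.62
eef_pos: [0.4576, -0.1375, 0.0036]
ee_rot: [-3.139, 0.001, 1.172]
force: [0.2, -1.0, 1.1]
width: 0.0874
```

apply_moves --deltas "0 0 0 0; 0 0 0 0; 0 0 0 0; 0 0 0 0; 0 0 0 0; 0 0 0 0; 0 0 0 0; 0 0 0 0; 0 0 0 0" --gripper 1 --squeeze 45

```text
t: 31.75
eef_pos: [0.458, -0.1382, 0.0044]
ee_rot: [-3.141, 0.0, 1.171]
force: [1.1, 0.1, 0.3]
width: 0.0215
```

```bash
python3 - <<'E'
from h import *
plan([(.4585,-.138,.09,1.168),(.470,.027,.0445,1.584)],dmax=3.5,tmax=.12)
E
```

```text
now [ 0.458  -0.1382  0.0044] rpy [-3.141  0.     1.171] t 31.75
0.01 0.01 -2.85 0.001; 0.01 0.01 -2.86 0.001; 0.02 0.01 -2.85 0.001; 3.13 -1.08 0.91 -0.083; 3.2 -0.82 0.91 -0.083; 3.26 -0.55 0.91 -0.083; 3.3 -0.28 0.91 -0.083; 3.31 -0.01 0.91 -0.083
end [0.47   0.027  0.0445] 1.583
```

apply_moves --deltas "0 0 -2.8 0; 0 0 -2.8 0; 0 0 -2.8 0; 3.1 -1.1 0.9 -0.083; 3.2 -0.8 0.9 -0.083; 3.3 -0.5 0.9 -0.083; 3.3 -0.3 0.9 -0.083; 3.3 0 0.9 -0.083; 0 0 0 0; 0 0 0 0"

```text
t: 33.0
eef_pos: [0.4692, 0.0267, 0.0432]
ee_rot: [-3.141, 0.0, 1.585]
force: [-0.4, -0.6, -1.3]
width: 0.0214
```

```bash
python3 look.py c1 .03
```

```text
[0.4694 0.0262 0.0435] [-3.141 -0.     1.584] 0.0217 [ 0.1  0.2 -2.4]
```

View pics/c1.png

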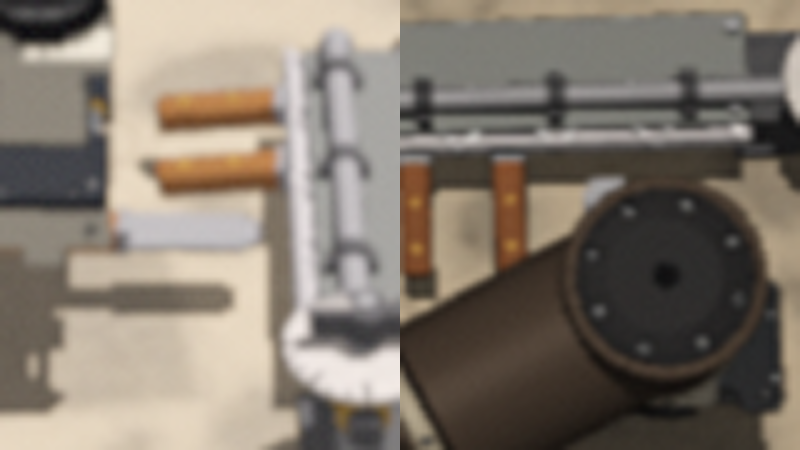

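apply_moves --deltas "0.1 1 0 0; 0 1 0 0; 0 1 0 0; 0 1 0 0; 0 0.5 0 0; 0 0 0 0"

```text
t: 33.85
eef_pos: [0.5147, 0.0284, 0.0432]
ee_rot: [-3.141, 0.0, 1.585]
force: [-0.8, 0.1, -0.7]
width: 0.0216
```

apply_moves --deltas "0 0.8 0 0; 0 0.8 0 0; 0 0.8 0 0; 0 0.8 0 0; 0 0.6 0 0; 0 0 0 0"

```text
t: 34.6
eef_pos: [0.5529, 0.029, 0.0433]
ee_rot: [-3.142, 0.0, 1.585]
force: [0.1, 0.0, -2.3]
width: 0.0215
```

apply_moves --deltas "0 0.3 0 0; 0 0.3 0 0; 0 0.3 0 0; 0 0 0 0"

```text
t: 35.1
eef_pos: [0.5617, 0.0292, 0.0434]
ee_rot: [3.141, -0.0, 1.586]
force: [0.8, -0.2, -1.3]
width: 0.0216
```

apply_moves --deltas "0 0.2 0 0; 0 0.2 0 0; 0 0.1 0 0; 0 0 0 0; 0 0 0 0"

```text
t: 35.72
eef_pos: [0.5656, 0.029, 0.0431]
ee_rot: [-3.14, 0.0, 1.585]
force: [-5.5, 0.4, 0.0]
width: 0.0214
```

apply_moves --deltas "0 0.2 0 0; 0 0.1 0 0; 0 0 0 0; 0 0 0 0"

```text
t: 36.22
eef_pos: [0.5657, 0.0285, 0.0423]
ee_rot: [-3.135, 0.001, 1.585]
force: [-13.4, 2.2, 2.7]
width: 0.0214
```

apply_moves --deltas "0 0 0 0; 0 0 0 0; 0 0 0 0; 0 0 0 0; 0 0 0 0" --gripper 0.1

```text
t: 36.85
eef_pos: [0.5697, 0.0293, 0.0435]
ee_rot: [3.141, -0.0, 1.586]
force: [0.0, 0.2, -0.2]
width: 0.0396
```

apply_moves --deltas "0 0 -2 0; 0 0 -3 0; 0 0 -4 0; 0 -5 -4 0; 0 -6 -2 0; 0 0 0 0"

```text
t: 37.6
eef_pos: [0.4592, 0.0275, 0.1946]
ee_rot: [3.137, -0.003, 1.586]
force: [0.3, -0.5, 0.6]
width: 0.0397
```

```bash
python3 look.py c4 .02; python3 d.py
```

```text
[0.4615 0.0279 0.1932] [ 3.139e+00 -1.000e-03  1.586e+00] 0.0393 [-0.1  0.5 -0.5]
top 0.66 (181, 181) gc [ 0.5829  0.1504 -0.0465] 0.34 raw [ 0.5829  0.1504 -0.0465] 0.34
top 0.9 (411, 420) gc [ 0.4427 -0.2928  0.2902] 0.02 raw [ 0.4451 -0.2948  0.2928] 0.01
side 0.5 (213, 213) gc [0.4977 0.1923 0.0961] 0.33 raw [0.4977 0.1923 0.0961] 0.33
side 0.75 (225, 225) gc [0.5355 0.1318 0.1071] 0.5 raw [0.5355 0.1318 0.1071] 0.5
side 0.72 (285, 285) gc [0.5721 0.0732 0.0733] 0.18 raw [0.5721 0.0732 0.0733] 0.18
side 0.71 (602, 407) gc [ 0.4352 -0.2931  0.1552] 0.44 raw [ 0.4422 -0.2888  0.3022] 0.04
```

View pics/c4.png

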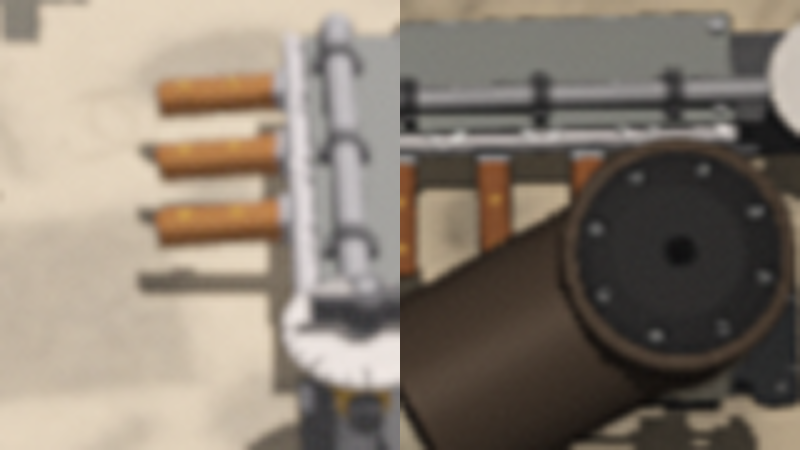

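```bash
python3 - <<'E'
from h import *
plan([(.4284,-.2964,.085,1.868)],dmax=5)
E
```

```text
now [0.4619 0.0277 0.1914] rpy [-3.140e+00  1.000e-03  1.585e+00] t 37.9
-4.62 -0.54 1.52 -0.04; -4.6 -0.73 1.52 -0.04; -4.56 -0.91 1.52 -0.04; -4.52 -1.1 1.52 -0.04; -4.48 -1.27 1.52 -0.04; -4.42 -1.46 1.52 -0.04; -4.36 -1.63 1.52 -0.04
end [ 0.4284 -0.2964  0.085 ] 1.865
```

apply_moves --deltas "-4.6 -0.5 1.5 -0.04; -4.6 -0.7 1.5 -0.04; -4.6 -0.9 1.5 -0.04; -4.5 -1.1 1.5 -0.04; -4.5 -1.3 1.5 -0.04; -4.4 -1.5 1.5 -0.04; -4.4 -1.6 1.5 -0.04; 0 0 0 0; 0 0 0 0" --gripper -1

```text
t: 39.02
eef_pos: [0.4283, -0.2971, 0.0862]
ee_rot: [-3.14, -0.001, 1.864]
force: [-0.3, 0.0, 0.7]
width: 0.0878
```

```bash
python3 - <<'E'
from h import *
plan([(.4284,-.2964,.004,1.868)],dmax=5)
S=grab("side"); cv2.imwrite("pics/p4.png",cv2.resize(S[0][320:440,200:340,::-1],None,fx=5,fy=5,interpolation=2))
E
```

```text
now [ 0.4283 -0.2971  0.0862] rpy [-3.140e+00 -1.000e-03  1.864e+00] t 39.02
0.03 0.02 4.11 -0.002; 0.03 0.01 4.11 -0.002
end [ 0.4284 -0.2964  0.004 ] 1.868
```

View pics/p4.png

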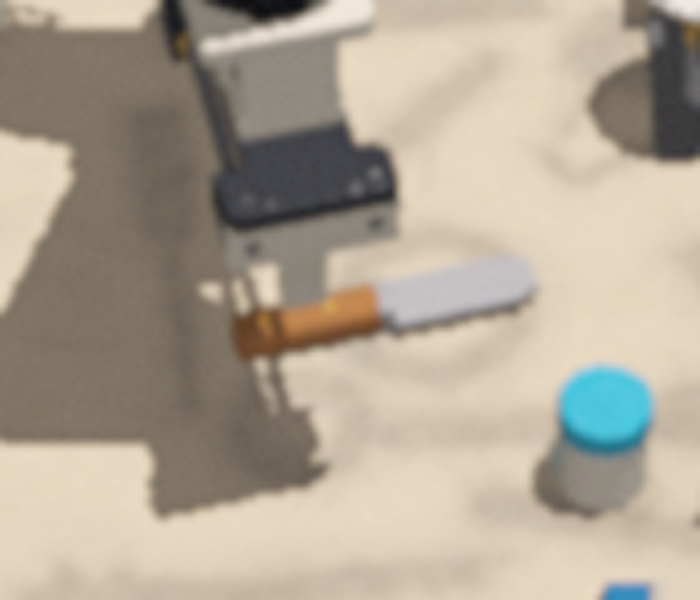

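apply_moves --deltas "0 0 3 0; 0 0 3 0; 0 0 2.2 0; 0 0 0 0"

```text
t: 39.58
eef_pos: [0.428, -0.2956, 0.0043]
ee_rot: [-3.139, -0.001, 1.867]
force: [-0.1, -0.5, 1.3]
width: 0.0876
```

apply_moves --deltas "0 0 0 0; 0 0 0 0; 0 0 0 0; 0 0 0 0; 0 0 0 0; 0 0 0 0; 0 0 0 0; 0 0 0 0; 0 0 0 0" --gripper 1 --squeeze 50

```text
t: 40.7
eef_pos: [0.4285, -0.2968, 0.0052]
ee_rot: [-3.141, -0.0, 1.866]
force: [-0.5, 0.2, 0.2]
width: 0.0218
```

```bash
python3 - <<'E'
from h import *
plan([(.4284,-.2964,.09,1.868),(.458,-.035,.0445,1.584)],dmax=4,tmax=.12)
E
```

```text
now [ 0.4285 -0.2968  0.0052] rpy [-3.141 -0.     1.866] t 40.7
0.01 0 -2.83 -0.001; 0.02 0 -2.83 -0.001; 0.01 0 -2.82 -0.001; 3.45 1.5 0.65 0.041; 3.5 1.36 0.65 0.041; 3.56 1.21 0.65 0.041; 3.6 1.07 0.65 0.041; 3.65 0.92 0.65 0.041; 3.68 0.77 0.65 0.041; 3.7 0.61 0.65 0.041
end [ 0.458  -0.035   0.0445] 1.582
```

apply_moves --deltas "0 0 -2.8 0; 0 0 -2.8 0; 0 0 -2.8 0; 3.5 1.5 0.6 0.041; 3.5 1.4 0.6 0.041; 3.6 1.2 0.6 0.041; 3.6 1.1 0.6 0.041; 3.6 0.9 0.7 0.041; 3.7 0.8 0.7 0.041; 3.7 0.6 0.7 0.041"

```text
t: 41.95
eef_pos: [0.4591, -0.0336, 0.0439]
ee_rot: [-3.141, -0.0, 1.577]
force: [1.4, -0.3, -1.5]
width: 0.0215
```

apply_moves --deltas "0 0 0 0; 0 0 0 0"

```text
t: 42.2
eef_pos: [0.459, -0.0349, 0.0441]
ee_rot: [-3.141, 0.0, 1.58]
force: [0.1, -0.1, -2.0]
width: 0.0213
```

```bash
python3 look.py d1 -.03
```

```text
[ 0.4591 -0.0354  0.0442] [-3.141  0.     1.578] 0.0216 [-0.6 -0.1 -1.6]
```

View pics/d1.png

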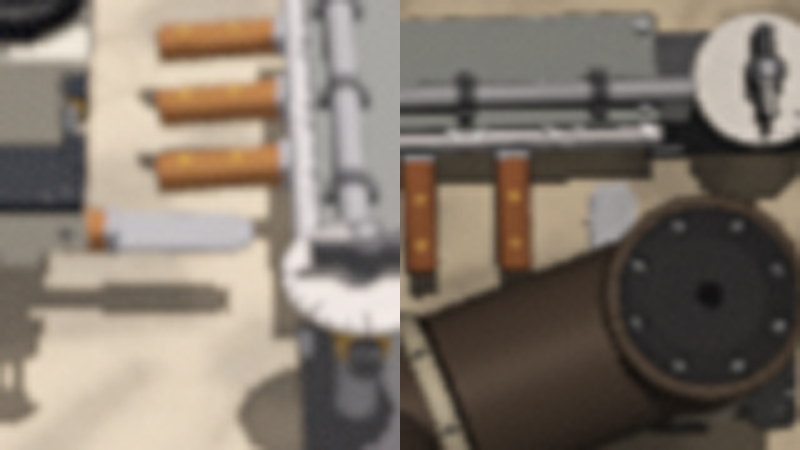

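apply_moves --deltas "0.15 1 -0.1 0; 0 1 0 0; 0 1 0 0; 0 1 0 0; 0 0.5 0 0; 0 0 0 0"

```text
t: 43.05
eef_pos: [0.5045, -0.033, 0.045]
ee_rot: [-3.141, 0.0, 1.578]
force: [-0.4, 0.6, -2.4]
width: 0.0212
```

apply_moves --deltas "0 0.8 0 0; 0 0.8 0 0; 0 0.8 0 0; 0 0.8 0 0; 0 0.6 0 0; 0 0 0 0"

```text
t: 43.8
eef_pos: [0.5427, -0.0327, 0.0451]
ee_rot: [-3.142, 0.0, 1.578]
force: [-0.4, -0.4, -1.4]
width: 0.0217
```

apply_moves --deltas "0 0.3 0 0; 0 0.3 0 0; 0 0.3 0 0; 0 0 0 0"

```text
t: 44.3
eef_pos: [0.5516, -0.0326, 0.0452]
ee_rot: [3.141, 0.0, 1.579]
force: [-0.2, -0.2, -1.2]
width: 0.0214
```

apply_moves --deltas "0 0.2 0 0; 0 0.2 0 0; 0 0.2 0 0; 0 0 0 0; 0 0 0 0"

```text
t: 44.92
eef_pos: [0.5573, -0.0326, 0.0452]
ee_rot: [-3.142, -0.0, 1.579]
force: [-0.6, -0.8, -2.2]
width: 0.0214
```

apply_moves --deltas "0 0.2 0 0; 0 0.2 0 0; 0 0 0 0; 0 0 0 0"

```text
t: 45.42
eef_pos: [0.5607, -0.0326, 0.045]
ee_rot: [-3.14, 0.0, 1.578]
force: [-3.5, -0.7, -1.6]
width: 0.0219
```

apply_moves --deltas "0 0.2 0 0; 0 0.1 0 0; 0 0 0 0; 0 0 0 0"

```text
t: 45.92
eef_pos: [0.5607, -0.0331, 0.0441]
ee_rot: [-3.135, 0.001, 1.578]
force: [-10.5, 0.4, 1.9]
width: 0.0214
```

```bash
python3 look.py d3 -.05
```

```text
[ 0.5607 -0.0331  0.0441] [-3.135e+00  1.000e-03  1.578e+00] 0.0217 [-11.4   2.    1.4]
```

View pics/d3.png

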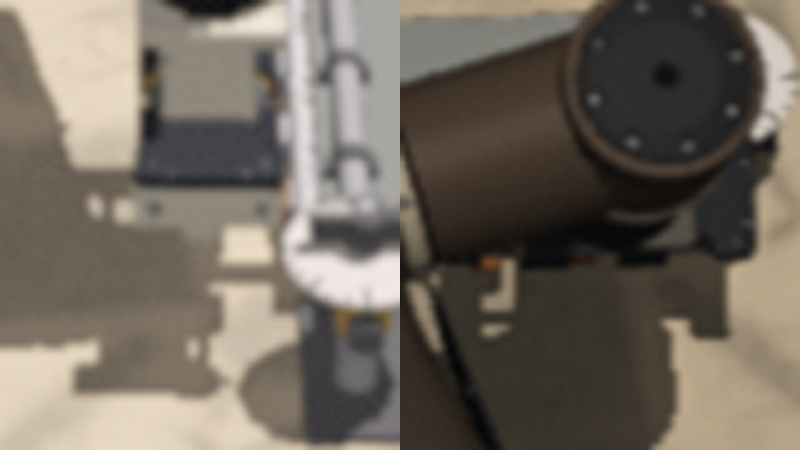

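apply_moves --deltas "0 0 0 0; 0 0 0 0; 0 0 0 0; 0 0 0 0; 0 0 0 0" --gripper 0.1

```text
t: 46.65
eef_pos: [0.5645, -0.0324, 0.0453]
ee_rot: [3.141, -0.0, 1.579]
force: [-0.5, -0.3, 0.3]
width: 0.0394
```

apply_moves --deltas "0 -0.5 -2 0; 0 -0.5 -3 0; 0 -1 -4 0; 0 -5 -4 0; 0 -6 -4 0; 0 -3 0 0; 4 0 0 0; 5 0 0 0; 5 0 0 0; 5 0 0 0"

```text
t: 47.9
eef_pos: [0.4118, 0.158, 0.2094]
ee_rot: [3.141, -0.001, 1.579]
force: [0.6, 0.2, 0.7]
width: 0.0396
```

apply_moves --deltas "5 0 0 0; 5 0 0 0; 5 -2 0 0; 3 -2 0 0; 0 0 0 0"

```text
t: 48.52
eef_pos: [0.3696, 0.3378, 0.2087]
ee_rot: [-3.141, -0.0, 1.581]
force: [0.7, 0.1, 0.3]
width: 0.0392
```

```bash
cat > fin.py <<'E'
import sys
from h import *
S=grab("side");Tp=grab("top"); s=readout.get_state(); print(s["eef_pos"].round(4))
cv2.imwrite(f"pics/{sys.argv[1]}_t.png",cv2.resize(Tp[0][180:260,295:425,::-1],None,fx=6,fy=6,interpolation=2))
cv2.imwrite(f"pics/{sys.argv[1]}_s.png",cv2.resize(S[0][240:360,260:380,::-1],None,fx=5,fy=5,interpolation=2))
E
python3 fin.py e
```

```text
[0.3704 0.336  0.2088]
```

View pics/e_t.png

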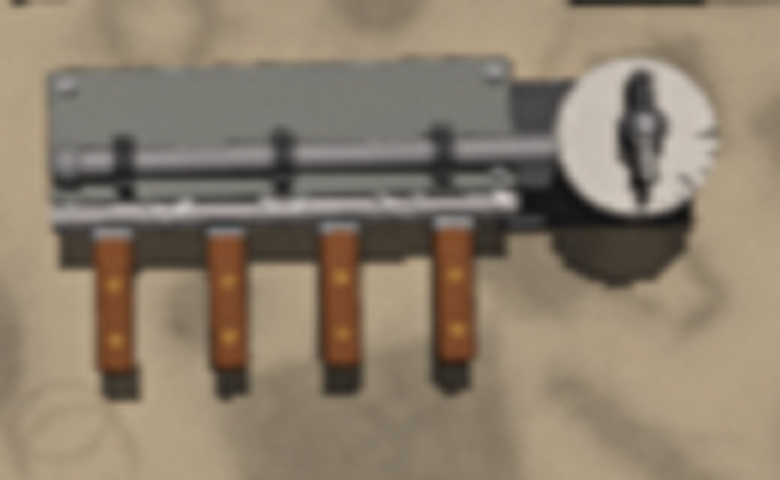

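View pics/e_s.png

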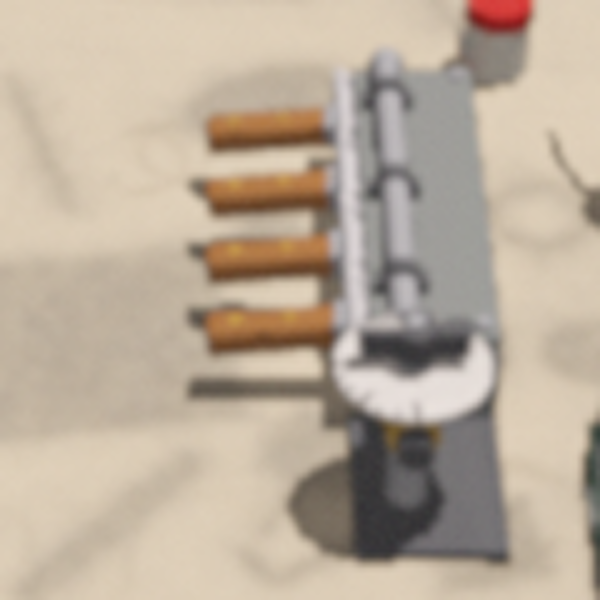

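```bash
python3 - <<'E'
from h import *
_,K,T=grab("top")
g=lambda c,z:onz(K,T,(np.array(c)+.5)/6-.5+[295,180],z)
A=[g(c,.052) for c in ((116,370),(229,367),(342,364),(456,360))]
B=[g(c,.060) for c in ((113,237),(227,234),(340,231),(453,227))]
print(np.round(A,4),np.round(B,4))
for P in (A,B):
    P=np.array(P); k=np.polyfit(P[:,1],P[:,0],1); print("yaw",-np.arctan(k[0]))
e=[g(c,.126) for c in ((641,72),(642,205))]; d=e[1]-e[0]; print(e,"bar psi",np.arctan2(-d[1],-d[0])+np.pi/2)
plan([(.47,0.0,.22,1.56),(.6435,-.1252,.20,1.56)],dmax=5)
E
```

```text
[[ 0.5332  0.1501  0.052 ]
 [ 0.5339  0.0896  0.052 ]
 [ 0.5345  0.0291  0.052 ]
 [ 0.5356 -0.032   0.052 ]] [[ 0.6042  0.1506  0.06  ]
 [ 0.6048  0.0894  0.06  ]
 [ 0.6054  0.0288  0.06  ]
 [ 0.6066 -0.0318  0.06  ]]
yaw 0.013035170688567946
yaw 0.01285845384764886
[array([ 0.67443248, -0.12515041,  0.126     ]), array([ 0.60434751, -0.12281755,  0.126     ])] bar psi 1.5375224135221688
now [0.3707 0.3356 0.2089] rpy [-3.142  0.     1.579] t 48.67
-4.21 1.21 -0.14 0.002; -4.2 1.22 -0.14 0.002; -4.2 1.22 -0.14 0.002; -4.2 1.23 -0.14 0.002; -4.19 1.24 -0.14 0.002; -4.19 1.25 -0.14 0.002; -4.19 1.26 -0.14 0.002; -4.19 1.27 -0.13 0.002; -2.48 3.49 0.4 0.001; -2.47 3.49 0.4 0.001
-2.47 3.5 0.4 0.001; -2.47 3.5 0.4 0.001; -2.46 3.49 0.4 0.001
end [ 0.6435 -0.1252  0.2   ] 1.558
```

apply_moves --deltas "-4.2 1.2 0 0; -4.2 1.2 0 0; -4.2 1.2 0 0; -4.2 1.2 0 0; -4.2 1.2 0 0; -4.2 1.3 0 0; -4.2 1.3 0 0; -4.2 1.3 0 0; -2.5 3.5 0.2 0; -2.5 3.5 0.2 0" --gripper -1

```text
t: 49.92
eef_pos: [0.5433, -0.0511, 0.2054]
ee_rot: [3.141, -0.0, 1.577]
force: [0.8, 0.9, -0.5]
width: 0.0876
```

apply_moves --deltas "-2.5 3.5 0.2 0; -2.5 3.5 0.2 0; -2.5 3.5 0.2 0; 0 0 0 0; 0 0 0 0"

```text
t: 50.55
eef_pos: [0.6475, -0.1239, 0.1985]
ee_rot: [-3.141, -0.0, 1.577]
force: [0.2, 1.0, 0.1]
width: 0.0874
```

```bash
python3 - <<'E'
from h import *
plan([(.6443,-.1255,.1085,1.584)],dmax=3.2)
E
```

```text
now [ 0.6475 -0.1239  0.1985] rpy [-3.141 -0.     1.577] t 50.55
-0.05 -0.11 3 -0.002; -0.06 -0.1 3 -0.002; -0.05 -0.11 3 -0.002
end [ 0.6443 -0.1255  0.1085] 1.583
```

apply_moves --deltas "-0.1 -0.1 3 0; 0 -0.1 3 0; 0 -0.1 3 0; 0 0 0 0"

```text
t: 51.05
eef_pos: [0.6429, -0.1236, 0.1075]
ee_rot: [-3.138, -0.0, 1.579]
force: [0.9, -0.3, 1.0]
width: 0.0875
```

apply_moves --deltas "0 0 0 0; 0 0 0 0; 0 0 0 0; 0 0 0 0; 0 0 0 0; 0 0 0 0; 0 0 0 0; 0 0 0 0; 0 0 0 0; 0 0 0 0" --gripper 1 --squeeze 20

```text
t: 52.3
eef_pos: [0.6452, -0.1255, 0.1089]
ee_rot: [-3.141, 0.002, 1.579]
force: [1.5, -7.9, -1.0]
width: 0.012
```

apply_moves --deltas "0 0 0 0; 0 0 0 0; 0 0 0 0"

```text
t: 52.68
eef_pos: [0.6453, -0.1255, 0.1089]
ee_rot: [-3.141, 0.002, 1.579]
force: [0.9, -7.4, -1.7]
width: 0.0117
```

apply_moves --deltas "-0.2 0 0 0; 0 0 0 -0.1; 0 0 0 -0.1; 0 0 0 -0.1; 0 0 0 -0.1; 0 0 0 -0.1; 0 0 0 -0.1; 0 0 0 -0.1; 0 0 0 -0.09; 0 0 0 0"

```text
t: 53.92
eef_pos: [0.6448, -0.1247, 0.1089]
ee_rot: [3.141, -0.001, 2.37]
force: [-1.6, 5.3, 1.3]
width: 0.0116
```

apply_moves --deltas "0 0 0 0; 0 0 0 0; 0 0 0 0; 0 0 0 0; 0 0 0 0" --gripper 0

```text
t: 54.55
eef_pos: [0.6453, -0.126, 0.1089]
ee_rot: [-3.142, 0.0, 2.368]
force: [0.6, -0.4, 0.4]
width: 0.0436
```

apply_moves --deltas "0 0 -2 0; 0 0 -4 0; 0 0 -4 0; 0 0 0 0"

```text
t: 55.05
eef_pos: [0.6472, -0.1261, 0.2131]
ee_rot: [3.137, 0.005, 2.369]
force: [-0.4, -0.5, -1.0]
width: 0.0436
```

```bash
python3 - <<'E'
from h import *
plan([(.5,0,.22,2.2),(.37,.336,.22,1.6)],dmax=5)
E
```

```text
now [ 0.6472 -0.1261  0.2131] rpy [3.137 0.005 2.369] t 55.05
4.84 -0.31 -0.17 0.042; 4.82 -0.52 -0.17 0.042; 4.79 -0.71 -0.18 0.042; 4.76 -0.92 -0.17 0.042; 4.35 1.16 -0 0.075; 4.43 0.83 -0 0.075; 4.47 0.5 -0 0.075; 4.5 0.16 -0 0.075; 4.5 -0.17 -0 0.075; 4.47 -0.51 -0 0.075
4.43 -0.85 -0 0.075; 4.34 -1.17 -0 0.075
end [0.37  0.336 0.22 ] 1.601
```

apply_moves --deltas "4.8 -0.3 -0.2 0.042; 4.8 -0.5 -0.2 0.042; 4.8 -0.7 -0.2 0.042; 4.8 -0.9 -0.2 0.042; 4.3 1.2 0 0.075; 4.4 0.8 0 0.075; 4.5 0.5 0 0.075; 4.5 0.2 0 0.075; 4.5 -0.2 0 0.075; 4.5 -0.5 0 0.075"

```text
t: 56.3
eef_pos: [0.4008, 0.2538, 0.2166]
ee_rot: [-3.141, 0.0, 1.748]
force: [0.0, -0.3, 0.9]
width: 0.0435
```

apply_moves --deltas "4.4 -0.8 0 0.075; 4.3 -1.2 0 0.075; 0 0 0 0; 0 0 0 0"

```text
t: 56.8
eef_pos: [0.3692, 0.3357, 0.2163]
ee_rot: [-3.141, 0.001, 1.602]
force: [0.3, -0.4, 0.6]
width: 0.0437
```

```bash
python3 fin.py g; python3 - <<'E'
from h import *
_,_,_=grab("side"); S=grab("side"); cv2.imwrite("pics/g_full.png",S[0][:,:,::-1])
T=grab("top"); cv2.imwrite("pics/g_v.png",cv2.resize(T[0][180:226,378:424,::-1],None,fx=12,fy=12,interpolation=2))
E
```

```text
[0.3697 0.3352 0.2167]
```

View pics/g_v.png

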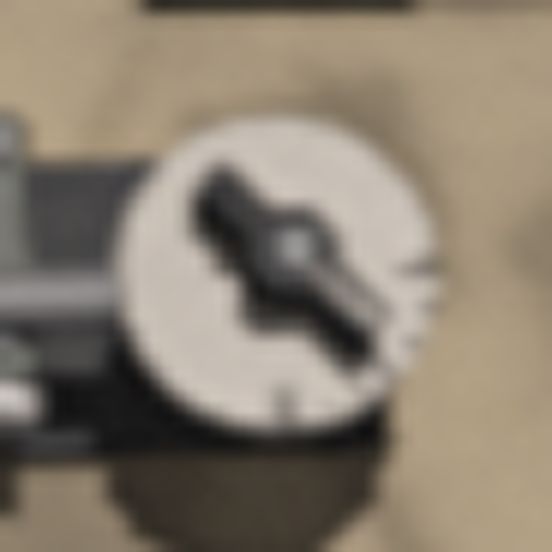

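View pics/g_t.png

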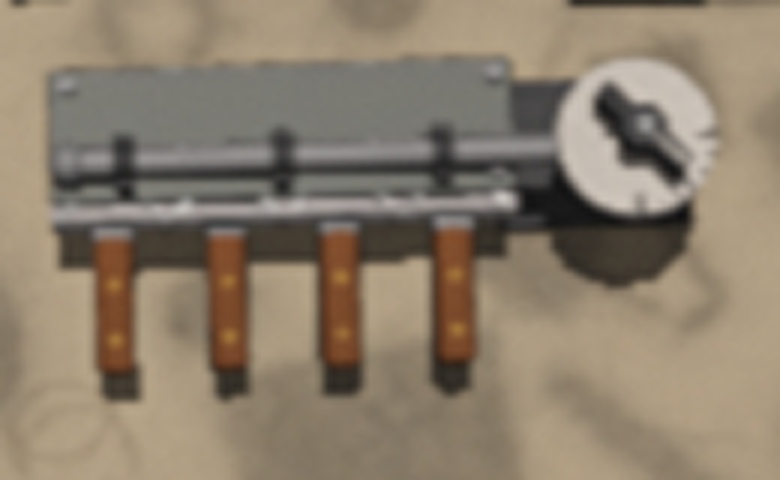

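View pics/g_full.png

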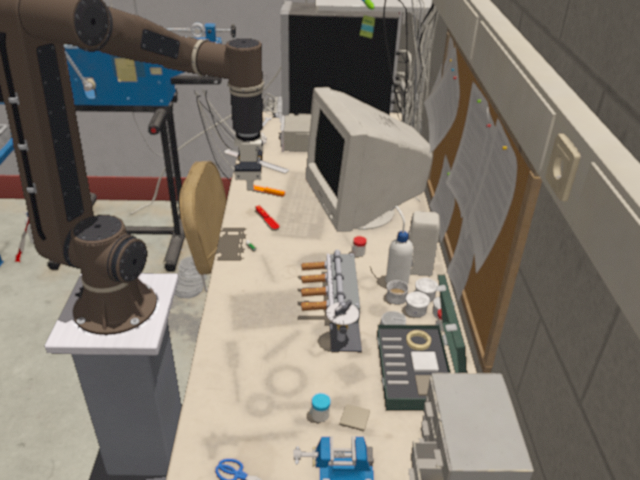

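```bash
python3 - <<'E'
from h import *
T=grab("top");K,X=T[1],T[2]
g=lambda c,z:onz(K,X,(np.array(c)+.5)/12-.5+[378,180],z)
# bar as dark+highlight: PCA on deviation from dial colour inside dial radius
im=T[0].astype(int); 
c0=proj(K,X,(.6443,-.1255,.122))
pts=[]
for v in range(185,222):
    for u in range(383,420):
        if np.hypot(u-c0[0],v-c0[1])<10.3 and im[v,u].min()<150: pts.append((u,v,175-im[v,u].min()))
P=np.array(pts,float); W=np.array([onz(K,X,p[:2],.126)[:2] for p in P]); w=P[:,2]
mu=(W*w[:,None]).sum(0)/w.sum(); U=np.linalg.svd((W-mu)*np.sqrt(w)[:,None],full_matrices=False)[2][0]
if U[0]>0: U=-U
print(mu,"theta PCA",np.degrees(np.arctan2(-U[1],-U[0])-.013))
for a,b in (((215,195),(370,345)),((218,195),(372,335))):
    d=g(b,.126)-g(a,.126); print(np.linalg.norm(d),np.degrees(np.arctan2(-d[1],-d[0])-.013))
S=grab("side")
for C,n in((T,"t"),(S,"s")):
    v=cv2.resize(C[0],None,fx=1,fy=1)
    x0,y0=(378,180) if n=="t" else (318,288)
    v=cv2.resize(C[0][y0:y0+46,x0:x0+46,::-1],None,fx=9,fy=9,interpolation=2)
    for th,col in((40,(255,0,0)),(45,(0,255,0)),(50,(0,0,255))):
        t=np.radians(th)+.013; d=np.array([-np.cos(t),-np.sin(t),0]); c=np.array([.6443,-.1255,.128])
        q=[tuple(int(k) for k in (proj(C[1],C[2],c+s*d)-[x0,y0]+.5)*9) for s in(-.03,.03)]
        cv2.line(v,q[0],q[1],col,1)
    cv2.imwrite(f"pics/h_{n}.png",v)
cv2.imwrite("pics/h.png",np.hstack([cv2.imread("pics/h_t.png"),cv2.imread("pics/h_s.png")]))
E
```

```text
[ 0.64120871 -0.12226955] theta PCA 41.02778984413178
0.05556011592372907 42.89074510243511
0.05358167765271945 44.71704916723617
```

View pics/h.png

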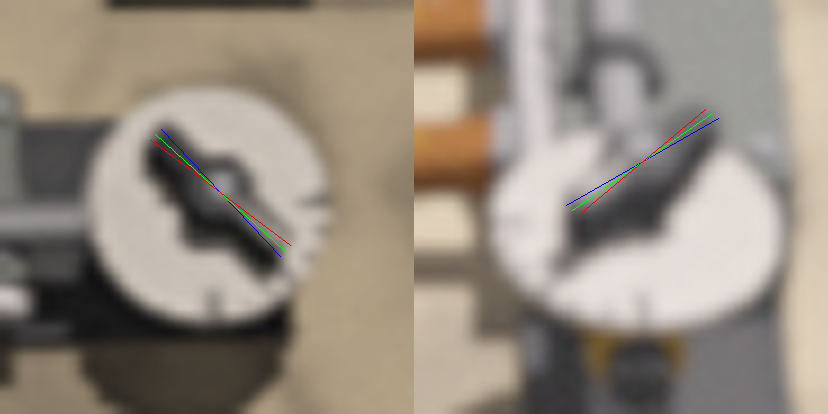

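```bash
python3 - <<'E'
from h import *
grab("side")
for q in ("jar_right","stone","jar_left"):
    d=viewer.silhouettes("side",q)[0]; ys,xs=np.nonzero(d["region"]); print(q,xs.mean().round(1),ys.mean().round(1))
print(job.job_done(), readout.get_state()["t"])
E
```

```text
jar_right 319.9 406.7
stone 354.5 416.8
jar_left 358.6 245.6
the job is handed in; nothing more can be done
the job is handed in; nothing more can be done
```

I shut the valve, put all four spatulas fully home in slots 1 to 4, opened the valve to about 45 degrees, moved the arm clear and handed the job in at about 57 s. It reported no verdict.

**Spatulas:** Each one met the back wall with a 10–14 N push. After release, the top camera put their handle ends within about 1–2 mm of where a fully home spatula should be.

**Valve:** The arm turned the handle 45.3 degrees from its stop. The top camera gave mixed readings, between 41.0 and 44.7 degrees. It also read about 2 degrees low at the shut stop, so I take the true angle to be about 45, within the 5-degree limit.

**Bystanders:** The jars and the stone are within 1 pixel of where they started in the side view.

**Disagreements:**
- The two cameras differed by about 5 mm in y on things lying on the desk. I used the mean, and all four grasps held.
- Spatula 4 met the wall about 3 mm further in than I expected, probably because I gripped it a few millimetres further forward than planned.

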